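# Fetch the ink-pad tin from behind the other stationery

## Task

I need the blue ink-pad tin, which lies at the back of the wooden desk tray behind the ink bottle, the glue stick and the rubber stamp. First move those three, upright, onto the light grey side mat, and only when all three wait there put the tin flat in the middle of the green mat, its long sides along the mat's long sides. Then stand each of the three back upright on exactly the spot in the tray where it stood before; knock nothing over and leave the mouse and the phone beside the work alone.

Things in the scene. Friction and masses are not known exactly. Their poses are not given: they have to be found in the camera images.
- organiser: light wooden open desk tray, fixed, 160 (x) x 210 (y) x 16 high, walls and floor 5 thick. Origin under its centre. Three round cork spots 50 across on its floor at x = -45 (front), y = -58, 0, +58; one of the three standing things is on each, in any order. The tin lies behind them, centre near x = +15, with some 29 free between it and the rear wall
- ink_bottle: square dark blue glass ink bottle with black screw cap, loose, 48 x 48 x 60 high; body 38 high, cap (fixed to it) 33 across from 45 to 60 high, take it there. 140 g. Origin at the centre of its underside, z up
- glue_stick: yellow round glue stick standing on end, loose, 25 across, 91 high, 35 g. Origin at the centre of its underside, z up
- rubber_stamp: rubber stamp, loose: pale wooden foot 22 (x) x 44 (y) x 14 high, dark turned upright handle up to 24 across, to 68 high, take it by the handle. 60 g. Origin at the centre of its underside, z up
- stamp_tin: flat closed blue ink-pad tin, loose, 62 (x) x 92 (y) x 18 high, 90 g. It can be gripped only across its 62 mm width. Origin at the centre of its underside, z up, y along its long side
- side_mat: light grey felt mat with white border stitching, fixed, 120 (x) x 190 (y) x 3 high: the waiting place. Origin at the centre of its underside, y along its long side
- stamping_mat: green mat with black border line, fixed, 100 (x) x 130 (y) x 3 high: the tin's destination. Origin at the centre of its underside, y along its long side
- mouse: black computer mouse, to the right of the tray, a bystander to leave alone, 111 x 62 x 38 high. Origin at the centre of its underside
- phone: black mobile phone lying flat, on the desk to the left of the tray, a bystander to leave alone, 147 x 72 x 8. Origin at the centre of its underside
Mind the look-alikes: they are no part of the job. Of the things that look like the ink_bottle, the middle-sized one is meant.

How it is judged (in metres and radians):
On the way, in this order (a step that is already met when the one before it is completed fails the run):
1. ink bottle, glue stick and rubber stamp all stand upright on the grey side mat while the tin is still untouched in the tray (x of ink_bottle in the frame of side_mat between -0.06 and 0.06 m and y of ink_bottle in the frame of side_mat between -0.095 and 0.095 m and z of each of ink_bottle, glue_stick, rubber_stamp in the frame of side_mat below 0.012 m and angle between each of ink_bottle, glue_stick, rubber_stamp's own z axis and vertical below 0.15 rad and x of glue_stick in the frame of side_mat between -0.06 and 0.06 m and y of glue_stick in the frame of side_mat between -0.095 and 0.095 m and x of rubber_stamp in the frame of side_mat between -0.06 and 0.06 m and y of rubber_stamp in the frame of side_mat between -0.095 and 0.095 m and distance of stamp_tin from where it was at the start of the episode below 0.02 m), for 0.2 s.
2. the tin lies in the middle of the green mat while the three still wait on the side mat (horizontal distance between stamp_tin and stamping_mat below 0.015 m and z of stamp_tin in the frame of stamping_mat below 0.01 m and angle between stamp_tin's own z axis and vertical below 0.1 rad and angle between the y axis of stamp_tin and the y axis of stamping_mat, either way round below 0.2 rad and x of ink_bottle in the frame of side_mat between -0.06 and 0.06 m and y of ink_bottle in the frame of side_mat between -0.095 and 0.095 m and z of each of ink_bottle, glue_stick, rubber_stamp in the frame of side_mat below 0.012 m and angle between each of ink_bottle, glue_stick, rubber_stamp's own z axis and vertical below 0.15 rad and x of glue_stick in the frame of side_mat between -0.06 and 0.06 m and y of glue_stick in the frame of side_mat between -0.095 and 0.095 m and x of rubber_stamp in the frame of side_mat between -0.06 and 0.06 m and y of rubber_stamp in the frame of side_mat between -0.095 and 0.095 m), for 0.2 s.
At the end, for the whole second after the job is handed in: The tin lies flat and at rest on the green mat, its centre within 15 mm of the mat's centre, long sides within 0.2 rad (11 degrees) of the mat's; ink bottle, glue stick and rubber stamp stand upright and at rest, each within 15 mm of where it stood at the start (they may be turned) (horizontal distance between stamp_tin and stamping_mat below 0.015 m and z of stamp_tin in the frame of stamping_mat below 0.01 m and angle between each of stamp_tin, ink_bottle, glue_stick, rubber_stamp's own z axis and vertical below 0.1 rad and angle between the y axis of stamp_tin and the y axis of stamping_mat, either way round below 0.2 rad and distance of each of ink_bottle, glue_stick, rubber_stamp from where it was at the start of the episode below 0.015 m and linear speed of each of ink_bottle, glue_stick, rubber_stamp, stamp_tin below 0.02 m/s); the robot touches nothing.
It fails at once if ink bottle, glue stick or rubber stamp knocked over (angle between any of ink_bottle, glue_stick, rubber_stamp's own z axis and vertical above 0.7 rad).
It fails at once if mouse or phone moved by more than 20 mm (distance of any of mouse, phone from where it was at the start of the episode above 0.02 m).
It also fails if it takes over 131 s, if anything falls off the work surface, if the arm or the gripper's body presses on something with over 40 N, if the wrist force passes 120 N, or if a joint passes its speed limit or range.

## Robot

A 6-joint arm with a two-finger parallel gripper is mounted at the origin on the work surface; the furniture and walls round the work are solid. World frame = base frame: x ahead of the robot, y to its left, z up, the work surface at z = 0. Lengths are in m, angles in degrees, forces in N, time in s.
With the tool pointing down it reaches from about 0.225 to 0.875 m from the base axis. Payload 3.4 kg.
Tool frame: the origin (TCP) lies midway between the tips of the shut fingers; the grasp point (between the pads) lies 19 mm behind it; z points along the fingers, y is the line along which they close (so a half turn about z gives the same grasp; the last joint's range is limited). The gripper opens to 85 mm and grips with 20 to 120 N. Pads are 22 mm wide; open, the fingers measure 114 mm over their backs; the gripper's body (76 mm by 85 mm) begins 54 mm behind the grasp point. The pads swing forward as they close: fully open they stand 13 mm farther back than shut.
Start: joints at [66.578, 15.808, 86.224, -0, 77.962, -6.933], TCP at [0.163, 0.551, 0.231] pointing down, gripper open.
Joint ranges: [-165.64, 165.64], [-43.16, 119.46], [12.63, 154.43], [-67.54, 247.53], [6.08, 155.33], [-154.97, 154.97]. Speed limits (degrees/s): [147.25, 147.25, 180, 180, 180, 180].

## Interface

Orientations are given as a 3x3 rotation matrix whose columns are the frame's x, y, z axes.
In Python, from bench import manip gives the robot as it stands. The module is installed in compiled form; this text tells all that it offers.
- The arm moves only by the tool carry_out, never from a script. Its argument "plan" is a list of rows, each a list of 2 entries, a list of its own where there are three numbers: the shift along the tool's x, y, z in units of 40 mm (1.0 is 40 mm), then the turn, a rotation vector about the tool's x, y, z in units of 6 degrees (1.0 is 6 degrees). In form: [[[tx, ty, tz], [ax, ay, az]], ...]. A call has 1 to 5 rows; each row shifts and turns the commanded pose from where the row before left it, along the tool's axes as they then stand; what a row does not reach is not made up. A row lasts 1/10 s, in which the tool goes at most 50 mm and 8.59 degrees, less where a joint would pass 70% of its speed; a pose out of reach is approached as far as the arm can. A call is refused whole if a number of a shift passes 1 or a number of a turn 1, either way. A call with a gripper value outside its range is refused whole. "grip" is the opening, from 0 (shut) to 1 (fully open), set as the call begins (left out, the last holds). The fingers move at their own pace and stop on an object; "squeeze" is the grip in N (left out, the last holds). Time passes only in rows, so rows that do not move let the fingers close. It gives the time, the measured TCP pose, the force, the opening and the grip force at its end, in the units of the state.
- manip.get_state(): the state, without advancing time (a new reading comes with each control period).
- manip.capture(name): name is "scene" or "side" or "wrist"; returns a dict with "img" (420x560x3 uint8, red, green, blue), "camera_matrix" (3x3 intrinsics, pixels), "k1" (the pictures are not rectified: a ray, as slopes to the right and down, at radius r is drawn at 1 + k1 r^2 times it, then the intrinsics apply), "view" (4x4, takes a point from world to camera coordinates); the wrist camera has in their place "T_tool_cam" (4x4, takes a point from camera to tool coordinates, whose origin is the TCP and whose axes are the flange's). Camera axes: x right, y up, looking along -z (the intrinsics and any distortion apply to the point x, -y, -z); pixel columns grow to the right and rows downward; lengths in m; the calibration is good to about 2 mm. A picture is of the moment at which its call begins: read the wrist's pose just before it. There is no depth.
- manip.sign_off(): hands the job in; it is judged then, once.
Trained networks look in the newest picture that a camera, given by its name, has taken for a name from the list of things; names that differ only in an ending like _2 or _b are one class to them, and where a whole thing is asked for, a point or a joint stands for the part that bears it (a point fixed in the world has none). Each returns a list of dicts, best first, with "p" (0 to 1); they miss things now and then, are a little off and sometimes report something else, mostly with a low value. They report only what shows in the picture. A call takes as long as a camera call. They do not tell look-alikes from the thing itself.
- manip.silhouettes(target, camera): "region" (420x560 bool, what is visible of it).
- manip.spot_point(target, camera): "at" ([x, y, z] in m, in world coordinates, good to about 4 mm: a listed point, or the origin of a listed thing).
The state is a dict: "t": time; "joints": joint angles; "qd": joint speeds; "effort": joint torques, N m; "eef_pos": TCP position; "orientation": TCP orientation; "force": force on the tool from outside, world axes, zero at the start; "wrist_torque": the same for the moment, N m; "opening": finger opening in m; "grasp_force": force on a finger pad.
Only numpy, scipy, OpenCV 4.12 (cv2) and the standard library are available. Lean on these libraries where they do the work, as an engineer would, in place of code of your own. Each camera call takes 0.05 s, during which the arm holds its last target. There are 200 camera calls.

## Working session

There is one attempt and no reset: what is moved stays moved. The work goes in short steps, Python scripts to look and compute and a tool call to move; the robot and the scene stay as the last step left them, time stands still between calls to the robot, and variables do not carry over. Pictures are saved under pics/ and viewed, at most 14 in all, crops included, and the job is handed in when it is done.

Besides the shell and the picture viewer there is one more tool, called after ">>>" as a command line: name --argument value ..., lists and objects as JSON in quotes. carry_out: Moves the arm, as the interface text tells. Its arguments: {"type":"object","properties":{"plan":{"type":"array","items":{"type":"array"}},"grip":{"type":"number"},"squeeze":{"type":"number"}},"required":["plan"]}

```bash
mkdir -p pics; python3 - <<'E'
from bench import manip
import cv2,numpy as np
s=manip.get_state();print(s)
for c in ("scene","side"):
    d=manip.capture(c);cv2.imwrite(f"pics/{c}0.png",d["img"][:,:,::-1]);print(d["camera_matrix"],d["k1"],d["view"])
    for n in "organiser ink_bottle glue_stick rubber_stamp stamp_tin side_mat stamping_mat mouse phone".split():
        print(n,[(round(r["p"],2),np.round(r["at"],3).tolist()) for r in manip.spot_point(n,c)])
E
```

```text
{'t': 0.0, 'joints': array([ 6.65783097e+01,  1.58473955e+01,  8.62972951e+01,  1.48862860e-03,
        7.79621543e+01, -6.93124447e+00]), 'qd': array([-0.00887636,  0.03799296, -0.11319232,  0.06358176,  0.01017313,
       -0.01555808]), 'effort': array([-5.42216258e-04, -4.16773725e+01, -2.45800531e+01, -1.10262899e-04,
        1.11321532e-02,  8.69108391e-06]), 'eef_pos': array([0.16297941, 0.55084891, 0.23042754]), 'orientation': array([[-9.58865441e-01,  2.83859969e-01, -7.64563689e-04],
       [ 2.83860888e-01,  9.58863965e-01, -1.70104334e-03],
       [ 2.50254462e-04, -1.84810140e-03, -9.99998261e-01]]), 'force': array([ 0.32635986, -0.0531834 ,  0.08070928]), 'wrist_torque': array([-0.03797157, -0.04991379, -0.02602738]), 'grasp_force': 0.0, 'opening': 0.0857053641992776}
[[425.99212287   0.         288.23655123]
 [  0.         425.99212287 208.57651416]
 [  0.           0.           1.        ]] -0.08664821325482656 [[ 0.79632012 -0.60481567  0.00850113 -0.45779405]
 [ 0.36220738  0.48805589  0.79410784 -0.26415354]
 [-0.48443789 -0.62928488  0.60771742 -0.75031564]
 [ 0.  
[... 874 characters left out ...]
1 -4.48555409e-02 -6.06552003e-04 -5.98893148e-01]
 [ 2.88212354e-02  6.31409070e-01  7.74914139e-01 -7.37042309e-02]
 [-3.43762104e-02 -7.74151514e-01  6.32066222e-01 -1.37103996e+00]
 [ 0.00000000e+00  0.00000000e+00  0.00000000e+00  1.00000000e+00]]
organiser [(0.95, [0.653, -0.006, -0.001])]
ink_bottle [(0.86, [0.613, -0.071, 0.003]), (0.76, [0.628, -0.202, 0.004]), (0.74, [0.792, -0.256, -0.0])]
glue_stick [(0.59, [0.606, -0.013, 0.004])]
rubber_stamp [(0.54, [0.597, 0.044, 0.002])]
stamp_tin [(0.76, [0.663, -0.022, 0.004])]
side_mat [(0.78, [0.416, 0.188, 0.003])]
stamping_mat [(0.86, [0.428, -0.207, -0.002])]
mouse [(0.88, [0.684, -0.356, -0.001])]
phone [(0.57, [0.694, 0.376, -0.0])]
```

View pics/scene0.png

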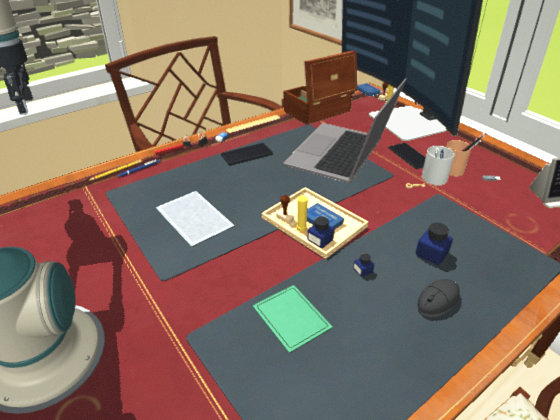

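View pics/side0.png

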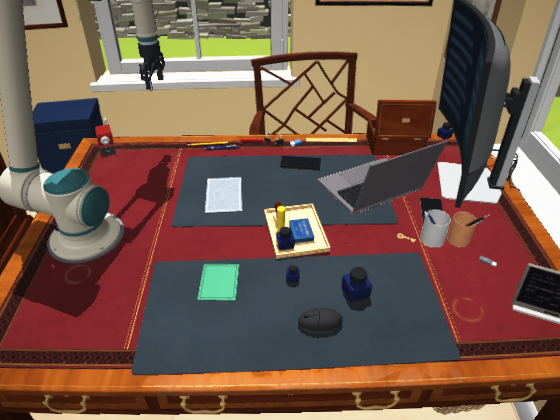

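The middle-sized bottle is the one in the tray (scene ~(320,232)). A small one stands at (363,265) and a big one at (435,243). The grey mat is at (195,217), the green mat at (293,317) and the tin at (323,213). I'll take a closer look with the wrist camera.

>>> carry_out --plan '[[[0, 0, -0.5], [0, 0, 1]], [[0, 0, -0.5], [0, 0, 1]], [[0, 0, -0.5], [0, 0, 1]], [[0, 0, -0.5], [0, 0, 1]], [[0, 0, -0.5], [0, 0, 1]]]'

```text
t: 1.5
eef_pos: [0.1632, 0.5513, 0.3322]
orientation: [[-0.685, 0.728, 0.0], [0.728, 0.685, 0.0], [0.0, 0.0, -1.0]]
force: [0.8, -0.0, -0.3]
opening: 0.0855
grasp_force: 0.0
```

>>> carry_out --plan '[[[0, 0, -0.5], [0, 0, 1]], [[0, 0, -0.5], [0, 0, 1]], [[0, 0, -0.5], [0, 0, 1]], [[0, 0, -0.5], [0, 0, 1]], [[0, 0, -0.5], [0, 0, 1]]]'

```text
t: 2.0
eef_pos: [0.1632, 0.5513, 0.4322]
orientation: [[-0.229, 0.973, 0.0], [0.973, 0.229, 0.0], [0.0, 0.0, -1.0]]
force: [-0.5, 0.2, 0.3]
opening: 0.0858
grasp_force: 0.0
```

>>> carry_out --plan '[[[0, 0, 0], [0, 0, 1]], [[0, 0, 0], [0, 0, 1]], [[0, 0, 0], [0, 0, 0.25]], [[0, 0, 0], [0, 0, 0]]]'

```text
t: 2.4
eef_pos: [0.1632, 0.5513, 0.4312]
orientation: [[-0.002, 1.0, -0.0], [1.0, 0.002, -0.0], [-0.0, -0.0, -1.0]]
force: [0.4, 0.8, -0.3]
opening: 0.0854
grasp_force: 0.0
```

>>> carry_out --plan '[[[-0.9, 0.6, 0], [0, 0, 0]], [[-0.9, 0.6, 0], [0, 0, 0]], [[-0.9, 0.6, 0], [0, 0, 0]], [[-0.9, 0.6, 0], [0, 0, 0]], [[-0.9, 0.6, 0], [0, 0, 0]]]'

```text
t: 2.9
eef_pos: [0.2837, 0.3698, 0.4312]
orientation: [[-0.003, 1.0, 0.0], [1.0, 0.003, 0.0], [0.0, 0.0, -1.0]]
force: [0.5, 1.0, -0.6]
opening: 0.0854
grasp_force: 0.0
```

>>> carry_out --plan '[[[-0.9, 0.6, 0], [0, 0, 0]], [[-0.9, 0.6, 0], [0, 0, 0]], [[-0.9, 0.6, 0], [0, 0, 0]], [[-0.9, 0.6, 0], [0, 0, 0]], [[-0.9, 0.6, 0], [0, 0, 0]]]'

```text
t: 3.4
eef_pos: [0.4038, 0.1898, 0.4314]
orientation: [[-0.002, 1.0, 0.0], [1.0, 0.002, 0.0], [0.0, 0.0, -1.0]]
force: [1.0, 0.7, -0.2]
opening: 0.0852
grasp_force: 0.0
```

>>> carry_out --plan '[[[-0.9, 0.6, 0], [0, 0, 0]], [[-0.9, 0.6, 0], [0, 0, 0]], [[-0.9, 0.6, 0], [0, 0, 0]], [[0, 0, 0], [0, 0, 0]], [[0, 0, 0], [0, 0, 0]]]'

```text
t: 3.9
eef_pos: [0.4755, 0.0828, 0.4308]
orientation: [[0.001, 1.0, -0.002], [1.0, -0.001, 0.001], [0.001, -0.002, -1.0]]
force: [0.4, -0.4, -0.1]
opening: 0.0854
grasp_force: 0.0
```

```bash
python3 - <<'E'
from bench import manip
import cv2,numpy as np
s=manip.get_state();print(s["eef_pos"])
d=manip.capture("wrist");cv2.imwrite("pics/w0.png",d["img"][:,:,::-1]);print(d["camera_matrix"],d["k1"],d["T_tool_cam"])
for n in "organiser ink_bottle glue_stick rubber_stamp stamp_tin side_mat stamping_mat".split():
        print(n,[(round(r["p"],2),np.round(r["at"],3).tolist()) for r in manip.spot_point(n,"wrist")])
E
```

```text
[0.47548237 0.08277285 0.4307519 ]
[[303.59078574   0.         278.87071072]
 [  0.         303.59078574 208.98792315]
 [  0.           0.           1.        ]] 0.023010944538189013 [[ 3.12733216e-04  9.59572045e-01  2.81462952e-01  7.01709057e-02]
 [ 9.99999951e-01 -2.95175717e-04 -1.04776968e-04  3.70154957e-04]
 [-1.74600206e-05  2.81462971e-01 -9.59572090e-01 -1.42759593e-01]
 [ 0.00000000e+00  0.00000000e+00  0.00000000e+00  1.00000000e+00]]
organiser [(0.95, [0.648, -0.002, 0.0]), (0.49, [0.596, 0.042, 0.006])]
ink_bottle [(0.59, [0.623, -0.2, -0.004])]
glue_stick [(0.82, [0.608, -0.014, 0.009])]
rubber_stamp [(0.86, [0.596, 0.045, 0.008]), (0.28, [0.612, -0.071, 0.007])]
stamp_tin [(0.91, [0.663, -0.014, 0.006])]
side_mat [(0.7, [0.42, 0.192, -0.001])]
stamping_mat [(0.76, [0.422, -0.208, -0.002])]
```

View pics/w0.png

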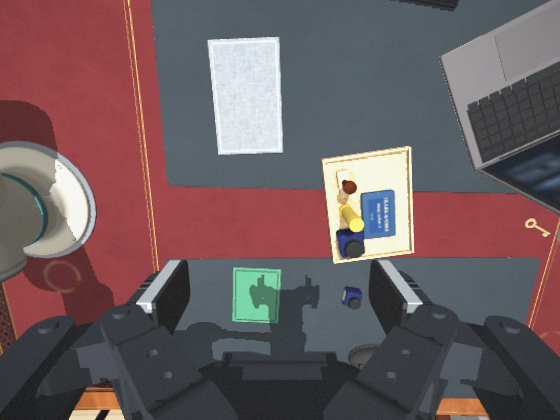

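The wrist view shows the tray at (368,205), tin (378,214), stamp (345,188), glue (350,215), bottle (350,243), grey mat (247,97) and green mat (258,295). Now I'll fit the outlines.

```bash
cat > h.py <<'E'
from bench import manip
import cv2,numpy as np
from scipy.optimize import minimize
def cam(name):
    s=manip.get_state();d=manip.capture(name)
    if name=="wrist":
        T=np.eye(4);T[:3,:3]=s["orientation"];T[:3,3]=s["eef_pos"]
        d["view"]=np.linalg.inv(T@d["T_tool_cam"])
    return d
def proj(d,P):
    c=np.c_[P,np.ones(len(P))]@d["view"].T
    u=np.c_[c[:,0],-c[:,1]]/-c[:,2:3]
    u=u*(1+d["k1"]*(u**2).sum(1,keepdims=True))
    K=d["camera_matrix"];return u*K[0,0]+K[:2,2]
def box(p,sx,sy,z0,z1):
    c,s=np.cos(p[2]),np.sin(p[2])
    return np.array([[p[0]+c*x-s*y,p[1]+s*x+c*y,z] for z in(z0,z1) for x in(-sx/2,sx/2) for y in(-sy/2,sy/2)])
def fit(views,p0,sx,sy,z0,z1):
    def cost(p):
        t=0
        for d,m in views:
            h=cv2.convexHull(proj(d,box(p,sx,sy,z0,z1)).astype(np.float32))
            im=np.zeros((420*4,560*4),np.uint8)
            cv2.fillConvexPoly(im,np.round((h+.5)*4*16-8).astype(np.int32),255,shift=4)
            a=cv2.resize(im,(560,420),interpolation=cv2.INTER_AREA)/255.
            t+=np.minimum(a,m).sum()/np.maximum(a,m).sum()
        return -t/len(views)
    S=np.array([p0]+[np.add(p0,e) for e in np.diag([.012,.012,.1])])
    r=minimize(cost,p0,method="Nelder-Mead",options=dict(initial_simplex=S,xatol=1e-4,fatol=1e-4))
    return r.x,-r.fun
E
python3 - <<'E'
from h import *
V={n:cam(n) for n in("scene","side","wrist")}
for n,p,b in(("organiser",[.648,-.006,.12],(.16,.21,0,.016)),("side_mat",[.42,.191,.05],(.12,.19,0,.003)),("stamping_mat",[.424,-.208,.05],(.1,.13,0,.003)),("stamp_tin",[.664,-.017,.05],(.062,.092,.005,.023))):
    for sel in(("scene",),("side",),("wrist",)):
        vs=[]
        for c in sel:
            r=manip.silhouettes(n,c)
            if r: vs.append((V[c],r[0]["region"].astype(float)))
        if vs:
            x,f=fit(vs,p,*b);print(n,sel,np.round(x[:2],4),round(np.degrees(x[2]),1),round(f,3))
for n in("ink_bottle","glue_stick","rubber_stamp"):
    for c in V: print(n,c,[(round(r["p"],2),np.round(r["at"],3).tolist()) for r in manip.spot_point(n,c)])
E
```

```text
organiser ('scene',) [ 0.6488 -0.0087] 8.9 0.577
organiser ('side',) [ 0.6456 -0.0124] 8.6 0.61
organiser ('wrist',) [ 0.6479 -0.0085] 8.5 0.659
side_mat ('scene',) [0.4183 0.189 ] 2.1 0.972
side_mat ('side',) [0.4163 0.1872] 2.4 0.963
side_mat ('wrist',) [0.4185 0.1892] 2.0 0.981
stamping_mat ('scene',) [ 0.4262 -0.2069] -2.2 0.944
stamping_mat ('side',) [ 0.4242 -0.2053] -1.1 0.947
stamping_mat ('wrist',) [ 0.4251 -0.2083] -2.3 0.974
stamp_tin ('scene',) [ 0.6689 -0.0201] 11.1 0.62
stamp_tin ('side',) [ 0.6634 -0.0202] 6.7 0.899
ink_bottle scene [(0.87, [0.626, -0.198, -0.002]), (0.86, [0.617, -0.071, 0.003]), (0.72, [0.787, -0.263, 0.0])]
ink_bottle side [(0.7, [0.628, -0.201, 0.006]), (0.63, [0.614, -0.068, 0.003]), (0.57, [0.792, -0.257, 0.002])]
ink_bottle wrist [(0.78, [0.626, -0.202, -0.005]), (0.75, [0.611, -0.07, 0.007])]
glue_stick scene [(0.63, [0.606, -0.011, 0.003])]
glue_stick side [(0.68, [0.607, -0.018, 0.007])]
glue_stick wrist [(0.58, [0.606, -0.016, 0.008])]
rubber_stamp scene [(0.69, [0.593, 0.046, 0.006])]
rubber_stamp side [(0.31, [0.428, -0.208, 0.001])]
rubber_stamp wrist [(0.7, [0.595, 0.048, 0.005])]
```

```bash
python3 - <<'E'
from h import *
for c in("scene","side","wrist"):
    d=cam(c)
    for n,p,b in(("organiser",[.648,-.008,.15],(.16,.21,0,.016)),("stamp_tin",[.664,-.017,.12],(.062,.092,.005,.023))):
        r=manip.silhouettes(n,c)
        if not r: print(n,c,"none");continue
        m=r[0]["region"].astype(np.uint8)
        k,l,st,_=cv2.connectedComponentsWithStats(m)
        m=(l==1+np.argmax(st[1:,4])).astype(np.uint8)
        h=cv2.convexHull(np.argwhere(m)[:,::-1].astype(np.int32));mm=np.zeros_like(m);cv2.fillConvexPoly(mm,h,1)
        x,f=fit([(d,mm.astype(float))],p,*b);print(n,c,round(r[0]["p"],2),np.round(x[:2],4),round(np.degrees(x[2]),1),round(f,3))
E
```

```text
organiser scene 0.69 [ 0.6487 -0.0095] 8.8 0.974
stamp_tin scene 0.59 [ 0.6672 -0.0178] 8.8 0.744
organiser side 0.88 [ 0.6459 -0.0113] 8.3 0.977
stamp_tin side 0.56 [ 0.6635 -0.0219] 6.8 0.929
organiser wrist 0.59 [ 0.6478 -0.0086] 8.2 0.982
stamp_tin wrist 0.93 [ 0.6657 -0.0208] 7.5 0.96
```

>>> carry_out --plan '[[[0, 0, 0], [0, 0, -0.7]], [[0, 0, 0], [0, 0, -0.7]], [[-0.2, 0.4, 0.8], [0, 0, 0]], [[-0.2, 0.4, 0.8], [0, 0, 0]], [[-0.2, 0.4, 0.8], [0, 0, 0]]]'

```text
t: 6.45
eef_pos: [0.5269, 0.0666, 0.3346]
orientation: [[-0.146, 0.989, 0.002], [0.989, 0.146, 0.0], [-0.0, 0.002, -1.0]]
force: [-0.4, 0.2, 0.1]
opening: 0.0851
grasp_force: 0.0
```

>>> carry_out --plan '[[[-0.2, 0.4, 0.8], [0, 0, 0]], [[-0.2, 0.4, 0.8], [0, 0, 0]], [[-0.2, 0.4, 0.8], [0, 0, 0]], [[-0.2, 0.4, 0.8], [0, 0, 0]], [[0, 0, 0], [0, 0, 0]]]'

```text
t: 6.95
eef_pos: [0.5932, 0.0437, 0.2021]
orientation: [[-0.145, 0.989, -0.009], [0.989, 0.145, 0.0], [0.001, -0.009, -1.0]]
force: [-1.2, 0.8, 0.0]
opening: 0.0855
grasp_force: 0.0
```

```bash
cat >> h.py <<'E'
def to(*ts):
    s=manip.get_state();p=s["eef_pos"];R=s["orientation"]
    for t in ts:
        d=np.array(t[:3])-p;y=np.degrees(np.arctan2(R[1,1],R[0,1]))
        print("delta units",np.round(R.T@d/.04,2),"yaw",round(y,2));p=np.array(t[:3])
E
python3 - <<'E'
from h import *
to([.595,.044,.2],[.595,.044,.037])
d=cam("wrist");cv2.imwrite("pics/w1.png",d["img"][:,:,::-1])
for n in("ink_bottle","glue_stick","rubber_stamp","stamp_tin"):
    print(n,[(round(r["p"],2),np.round(r["at"],4).tolist()) for r in manip.spot_point(n,"wrist")])
print(proj(d,np.array([[.595,.044,.005],[.595,.044,.073],[.605,-.0155,.096],[.6125,-.072,.065]])))
E
```

```text
delta units [0.   0.05 0.05] yaw 8.36
delta units [-0.01  0.04  4.07] yaw 8.36
ink_bottle [(0.65, [0.6139, -0.0721, 0.0049]), (0.54, [0.6229, -0.1994, -0.0006])]
glue_stick [(0.61, [0.611, -0.0177, 0.0101])]
rubber_stamp [(0.57, [0.5955, 0.0463, 0.0039])]
stamp_tin [(0.88, [0.6623, -0.0176, 0.0026])]
[[281.80947768 184.32353823]
 [281.8547354  199.19909606]
 [283.04964235 270.01089335]
 [281.9489708  305.00120796]]
```

View pics/w1.png

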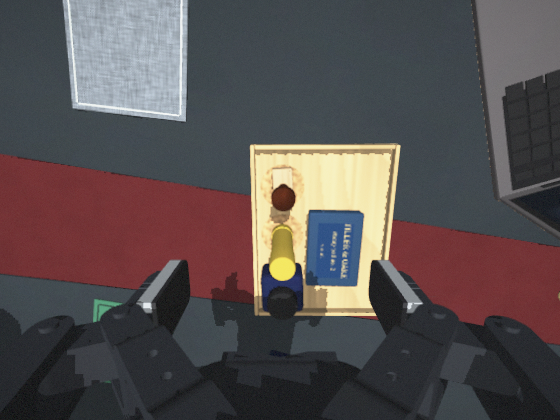

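Predictions match: stamp handle top at (283,198), glue top (283,269), bottle cap (283,302). I'll grasp the stamp first.

>>> carry_out --plan '[[[0, 0, 1], [0, 0, 0]], [[0, 0, 1], [0, 0, 0]], [[0, 0, 1], [0, 0, 0]], [[0, 0, 0.7], [0, 0, 0]], [[0, 0, 0.4], [0, 0, 0]]]'

```text
t: 7.7
eef_pos: [0.5934, 0.0448, 0.0427]
orientation: [[-0.147, 0.989, -0.001], [0.989, 0.147, 0.0], [0.0, -0.001, -1.0]]
force: [0.4, -0.2, -0.2]
opening: 0.0854
grasp_force: 0.0
```

>>> carry_out --plan '[[[0, 0, 0], [0, 0, 0]], [[0, 0, 0], [0, 0, 0]], [[0, 0, 0], [0, 0, 0]], [[0, 0, 0], [0, 0, 0]], [[0, 0, 0], [0, 0, 0]]]' --grip 0 --squeeze 30

```text
t: 8.2
eef_pos: [0.5955, 0.0444, 0.045]
orientation: [[-0.146, 0.989, 0.003], [0.989, 0.146, 0.0], [-0.0, 0.003, -1.0]]
force: [-0.3, 1.3, 5.7]
opening: 0.0217
grasp_force: 29.3
```

>>> carry_out --plan '[[[0, 0, 0], [0, 0, 0]], [[0, 0, 0], [0, 0, 0]], [[0, 0, 0], [0, 0, 0]], [[0, 0, 0], [0, 0, 0]], [[0, 0, 0], [0, 0, 0]]]'

```text
t: 8.7
eef_pos: [0.5956, 0.0445, 0.045]
orientation: [[-0.146, 0.989, 0.003], [0.989, 0.146, 0.0], [-0.0, 0.003, -1.0]]
force: [0.5, 1.6, 7.0]
opening: 0.0218
grasp_force: 29.3
```

>>> carry_out --plan '[[[0, 0, -0.3], [0, 0, 0]], [[0, 0, -1], [0, 0, 0]], [[0, 0, -1], [0, 0, 0]], [[0, 0, -1], [0, 0, 0]], [[0, 0, -0.8], [0, 0, 0]]]'

```text
t: 9.2
eef_pos: [0.5945, 0.0444, 0.2105]
orientation: [[-0.146, 0.989, 0.002], [0.989, 0.146, -0.0], [-0.0, 0.002, -1.0]]
force: [1.1, 0.7, -0.7]
opening: 0.0215
grasp_force: 29.6
```

>>> carry_out --plan '[[[0, 0, 0], [0, 0, 0]], [[0, 0, 0], [0, 0, 0]], [[0, 0, 0], [0, 0, 0]]]'

```text
t: 9.5
eef_pos: [0.5931, 0.0444, 0.2061]
orientation: [[-0.146, 0.989, -0.003], [0.989, 0.146, 0.0], [0.001, -0.003, -1.0]]
force: [-0.0, -0.1, -0.6]
opening: 0.0224
grasp_force: 29.6
```

```bash
python3 - <<'E'
from h import *
s=manip.get_state();print(s["force"])
d=cam("wrist");cv2.imwrite("pics/w2.png",d["img"][:,:,::-1])
to([.416,.244,.2],[.416,.244,.044])
E
```

```text
[-0.01109721 -0.12370325 -0.57706717]
delta units [ 5.58 -3.65  0.16] yaw 8.41
delta units [-0.    0.01  3.9 ] yaw 8.41
```

View pics/w2.png

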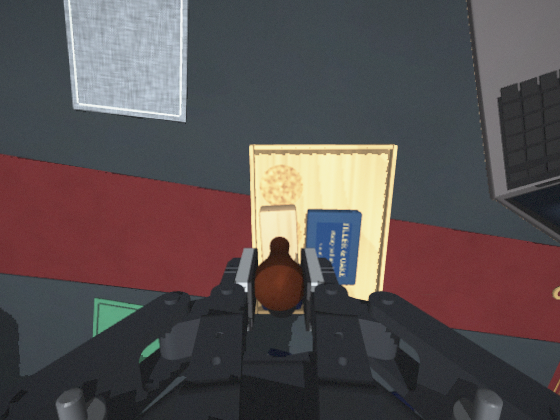

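Stamp held upright at (280,290), with the cork spot seen at (281,185) as predicted. Next, the mat.

>>> carry_out --plan '[[[0.93, -0.61, 0], [0, 0, 0]], [[0.93, -0.61, 0], [0, 0, 0]], [[0.93, -0.61, 0], [0, 0, 0]], [[0.93, -0.61, 0], [0, 0, 0]], [[0.93, -0.61, 0], [0, 0, 0]]]'

```text
t: 10.05
eef_pos: [0.4442, 0.2113, 0.2058]
orientation: [[-0.146, 0.989, -0.003], [0.989, 0.146, -0.001], [-0.0, -0.003, -1.0]]
force: [1.0, -0.7, -0.2]
opening: 0.0217
grasp_force: 29.6
```

>>> carry_out --plan '[[[0.93, -0.61, 0], [0, 0, 0]], [[0, 0, 0], [0, 0, 0]], [[0, 0, 1], [0, 0, 0]], [[0, 0, 1], [0, 0, 0]], [[0, 0, 1], [0, 0, 0]]]'

```text
t: 10.55
eef_pos: [0.4166, 0.2433, 0.0854]
orientation: [[-0.147, 0.989, -0.0], [0.989, 0.147, -0.001], [-0.0, -0.0, -1.0]]
force: [0.7, 0.4, -1.1]
opening: 0.0215
grasp_force: 29.6
```

>>> carry_out --plan '[[[0, 0, 0.6], [0, 0, 0]], [[0, 0, 0.3], [0, 0, 0]], [[0, 0, 0], [0, 0, 0]], [[0, 0, 0], [0, 0, 0]], [[0, 0, 0], [0, 0, 0]]]'

```text
t: 11.05
eef_pos: [0.4176, 0.2439, 0.0519]
orientation: [[-0.146, 0.989, 0.001], [0.989, 0.146, 0.0], [0.0, 0.001, -1.0]]
force: [-0.0, -0.5, -0.6]
opening: 0.0218
grasp_force: 29.7
```

>>> carry_out --plan '[[[0, 0, 0.1], [0, 0, 0]], [[0, 0, 0.1], [0, 0, 0]], [[0, 0, 0], [0, 0, 0]], [[0, 0, 0], [0, 0, 0]]]'

```text
t: 11.45
eef_pos: [0.4168, 0.2438, 0.0433]
orientation: [[-0.146, 0.989, 0.0], [0.989, 0.146, 0.0], [0.0, 0.0, -1.0]]
force: [-0.4, 0.4, -0.2]
opening: 0.0218
grasp_force: 29.7
```

>>> carry_out --plan '[[[0, 0, 0], [0, 0, 0]], [[0, 0, 0], [0, 0, 0]], [[0, 0, 0], [0, 0, 0]], [[0, 0, 0], [0, 0, 0]], [[0, 0, 0], [0, 0, 0]]]' --grip 1

```text
t: 11.95
eef_pos: [0.4169, 0.2438, 0.0433]
orientation: [[-0.146, 0.989, 0.0], [0.989, 0.146, 0.0], [0.0, 0.0, -1.0]]
force: [-0.2, 0.5, 0.2]
opening: 0.0855
grasp_force: 0.0
```

>>> carry_out --plan '[[[0, 0, -0.5], [0, 0, 0]], [[0, 0, -1], [0, 0, 0]], [[0, 0, -1], [0, 0, 0]], [[0, 0, -1], [0, 0, 0]], [[0, 0, 0], [0, 0, 0]]]'

```text
t: 12.45
eef_pos: [0.4204, 0.2453, 0.1888]
orientation: [[-0.146, 0.989, 0.011], [0.989, 0.146, 0.005], [0.003, 0.012, -1.0]]
force: [1.4, 0.2, 0.1]
opening: 0.0858
grasp_force: 0.0
```

```bash
python3 - <<'E'
from h import *
d=cam("wrist")
print([(round(r["p"],2),np.round(r["at"],4).tolist()) for r in manip.spot_point("rubber_stamp","wrist")])
to([.6052,-.0155,.2],[.6052,-.0155,.048])
E
```

```text
[(0.96, [0.4185, 0.2445, 0.0067])]
delta units [-7.11  3.7  -0.39] yaw 8.42
delta units [-0.   -0.01  3.8 ] yaw 8.42
```

>>> carry_out --plan '[[[-0.89, 0.46, -0.1], [0, 0, 0]], [[-0.89, 0.46, -0.1], [0, 0, 0]], [[-0.89, 0.46, -0.1], [0, 0, 0]], [[-0.89, 0.46, -0.1], [0, 0, 0]], [[-0.89, 0.46, 0], [0, 0, 0]]]'

```text
t: 13.05
eef_pos: [0.5337, 0.0798, 0.1977]
orientation: [[-0.146, 0.989, -0.003], [0.989, 0.146, 0.0], [0.001, -0.003, -1.0]]
force: [0.9, 1.1, 0.2]
opening: 0.0851
grasp_force: 0.0
```

>>> carry_out --plan '[[[-0.89, 0.46, 0], [0, 0, 0]], [[-0.89, 0.46, 0], [0, 0, 0]], [[-0.89, 0.46, 0], [0, 0, 0]], [[0, 0, 0], [0, 0, 0]], [[0, 0, 0], [0, 0, 0]]]'

```text
t: 13.55
eef_pos: [0.6031, -0.0169, 0.1967]
orientation: [[-0.144, 0.99, -0.005], [0.99, 0.144, 0.001], [0.002, -0.005, -1.0]]
force: [-0.1, 0.3, 0.2]
opening: 0.0854
grasp_force: 0.0
```

```bash
python3 - <<'E'
from h import *
to([.6052,-.0155,.2],[.6052,-.0155,.048])
E
```

```text
delta units [ 0.03  0.06 -0.08] yaw 8.3
delta units [-0.01  0.02  3.8 ] yaw 8.3
```

>>> carry_out --plan '[[[0.03, 0.05, 0.7], [0, 0, 0]], [[0, 0, 1], [0, 0, 0]], [[0, 0, 1], [0, 0, 0]], [[0, 0, 0.7], [0, 0, 0]], [[0, 0, 0.3], [0, 0, 0]]]'

```text
t: 14.05
eef_pos: [0.602, -0.013, 0.0476]
orientation: [[-0.148, 0.989, -0.008], [0.989, 0.148, 0.002], [0.003, -0.008, -1.0]]
force: [-0.4, 0.9, 0.6]
opening: 0.0853
grasp_force: 0.0
```

>>> carry_out --plan '[[[0, 0, 0], [0, 0, 0]], [[0, 0, 0], [0, 0, 0]], [[0, 0, 0], [0, 0, 0]]]'

```text
t: 14.35
eef_pos: [0.6072, -0.0148, 0.0532]
orientation: [[-0.147, 0.989, 0.004], [0.989, 0.147, -0.0], [-0.001, 0.003, -1.0]]
force: [0.2, 0.2, -0.1]
opening: 0.0852
grasp_force: 0.0
```

>>> carry_out --plan '[[[0, 0, 0], [0, 0, 0]], [[0, 0, 0], [0, 0, 0]], [[0, 0, 0], [0, 0, 0]], [[0, 0, 0], [0, 0, 0]], [[0, 0, 0], [0, 0, 0]]]' --grip 0

```text
t: 14.85
eef_pos: [0.6059, -0.0149, 0.0514]
orientation: [[-0.146, 0.989, 0.0], [0.989, 0.146, 0.0], [0.0, 0.0, -1.0]]
force: [0.0, 0.6, -0.8]
opening: 0.0243
grasp_force: 30.8
```

>>> carry_out --plan '[[[0, 0, -0.3], [0, 0, 0]], [[0, 0, -1], [0, 0, 0]], [[0, 0, -1], [0, 0, 0]], [[0, 0, -1], [0, 0, 0]], [[0, 0, -0.6], [0, 0, 0]]]'

```text
t: 15.35
eef_pos: [0.6072, -0.0151, 0.2119]
orientation: [[-0.146, 0.989, 0.006], [0.989, 0.146, -0.001], [-0.002, 0.006, -1.0]]
force: [0.1, 0.6, 0.1]
opening: 0.0243
grasp_force: 30.8
```

>>> carry_out --plan '[[[0, 0, 0], [0, 0, 0]], [[0, 0, 0], [0, 0, 0]]]'

```text
t: 15.55
eef_pos: [0.6058, -0.0149, 0.208]
orientation: [[-0.146, 0.989, 0.001], [0.989, 0.146, -0.0], [-0.0, 0.001, -1.0]]
force: [-0.1, -0.1, -0.4]
opening: 0.0248
grasp_force: 30.8
```

```bash
python3 - <<'E'
from h import *
to([.418,.189,.2],[.418,.189,.048])
E
```

```text
delta units [ 5.73 -3.9   0.19] yaw 8.41
delta units [ 0.  -0.   3.8] yaw 8.41
```

>>> carry_out --plan '[[[0.955, -0.65, 0], [0, 0, 0]], [[0.955, -0.65, 0], [0, 0, 0]], [[0.955, -0.65, 0], [0, 0, 0]], [[0.955, -0.65, 0], [0, 0, 0]], [[0.955, -0.65, 0], [0, 0, 0]]]'

```text
t: 16.05
eef_pos: [0.4467, 0.1558, 0.2054]
orientation: [[-0.145, 0.989, -0.004], [0.989, 0.145, -0.0], [0.0, -0.004, -1.0]]
force: [-0.9, 1.6, 0.0]
opening: 0.0241
grasp_force: 30.8
```

>>> carry_out --plan '[[[0.955, -0.65, 0], [0, 0, 0]], [[0, 0, 0], [0, 0, 0]], [[0, 0, 0], [0, 0, 0]], [[0, 0, 1], [0, 0, 0]], [[0, 0, 1], [0, 0, 0]]]'

```text
t: 16.55
eef_pos: [0.4201, 0.1883, 0.1267]
orientation: [[-0.145, 0.989, 0.004], [0.989, 0.145, 0.0], [-0.0, 0.004, -1.0]]
force: [0.4, 0.3, -0.9]
opening: 0.024
grasp_force: 30.9
```

>>> carry_out --plan '[[[0, 0, 0.8], [0, 0, 0]], [[0, 0, 0.5], [0, 0, 0]], [[0, 0, 0.3], [0, 0, 0]], [[0, 0, 0.2], [0, 0, 0]], [[0, 0, 0], [0, 0, 0]]]'

```text
t: 17.05
eef_pos: [0.4179, 0.1879, 0.0539]
orientation: [[-0.145, 0.989, -0.003], [0.989, 0.145, -0.001], [-0.001, -0.003, -1.0]]
force: [0.1, -0.4, -0.6]
opening: 0.0241
grasp_force: 30.9
```

>>> carry_out --plan '[[[0, 0, 0.1], [0, 0, 0]], [[0, 0, 0], [0, 0, 0]], [[0, 0, 0], [0, 0, 0]], [[0, 0, 0], [0, 0, 0]]]'

```text
t: 17.45
eef_pos: [0.4184, 0.1891, 0.0518]
orientation: [[-0.146, 0.989, 0.001], [0.989, 0.146, 0.0], [0.0, 0.001, -1.0]]
force: [-0.2, 0.6, -1.1]
opening: 0.0241
grasp_force: 30.9
```

>>> carry_out --plan '[[[0, 0, 0.05], [0, 0, 0]], [[0, 0, 0], [0, 0, 0]], [[0, 0, 0], [0, 0, 0]]]'

```text
t: 17.75
eef_pos: [0.418, 0.1891, 0.0493]
orientation: [[-0.146, 0.989, 0.0], [0.989, 0.146, 0.0], [0.0, 0.0, -1.0]]
force: [-1.0, 0.7, -0.0]
opening: 0.024
grasp_force: 30.9
```

>>> carry_out --plan '[[[0, 0, 0], [0, 0, 0]], [[0, 0, 0], [0, 0, 0]], [[0, 0, 0], [0, 0, 0]], [[0, 0, 0], [0, 0, 0]], [[0, 0, 0], [0, 0, 0]]]' --grip 1

```text
t: 18.25
eef_pos: [0.4181, 0.189, 0.0493]
orientation: [[-0.146, 0.989, 0.0], [0.989, 0.146, 0.0], [0.0, 0.0, -1.0]]
force: [-0.3, -0.2, -0.2]
opening: 0.0854
grasp_force: 0.0
```

>>> carry_out --plan '[[[0, 0, -0.5], [0, 0, 0]], [[0, 0, -1], [0, 0, 0]], [[0, 0, -1], [0, 0, 0]], [[0, 0, -1], [0, 0, 0]], [[0, 0, -0.3], [0, 0, 0]]]'

```text
t: 18.75
eef_pos: [0.4204, 0.1897, 0.2056]
orientation: [[-0.146, 0.989, 0.008], [0.989, 0.146, 0.002], [0.001, 0.008, -1.0]]
force: [0.8, -0.2, 0.5]
opening: 0.0853
grasp_force: 0.0
```

>>> carry_out --plan '[[[-0.89, 0.48, 0], [0, 0, 0]], [[-0.89, 0.48, 0], [0, 0, 0]], [[-0.89, 0.48, 0], [0, 0, 0]], [[-0.89, 0.48, 0], [0, 0, 0]], [[-0.89, 0.48, 0], [0, 0, 0]]]'

```text
t: 19.25
eef_pos: [0.5393, 0.0256, 0.2004]
orientation: [[-0.146, 0.989, -0.001], [0.989, 0.146, 0.0], [0.001, -0.001, -1.0]]
force: [0.7, -0.2, 0.1]
opening: 0.0855
grasp_force: 0.0
```

>>> carry_out --plan '[[[-0.89, 0.48, 0], [0, 0, 0]], [[-0.89, 0.48, 0], [0, 0, 0]], [[-0.89, 0.48, 0], [0, 0, 0]], [[0, 0, 0], [0, 0, 0]], [[0, 0, 0], [0, 0, 0]]]'

```text
t: 19.75
eef_pos: [0.6112, -0.0708, 0.1997]
orientation: [[-0.145, 0.989, -0.003], [0.989, 0.145, 0.001], [0.002, -0.003, -1.0]]
force: [0.5, 0.4, 0.2]
opening: 0.0855
grasp_force: 0.0
```

>>> carry_out --plan '[[[0, 0, 0], [0, 0, 0]], [[0, 0, 0], [0, 0, 0]], [[0, 0, 0], [0, 0, 0]]]'

```text
t: 20.05
eef_pos: [0.6111, -0.0692, 0.2016]
orientation: [[-0.148, 0.989, 0.0], [0.989, 0.148, 0.0], [0.0, 0.0, -1.0]]
force: [-0.1, -0.6, -0.6]
opening: 0.0853
grasp_force: 0.0
```

```bash
python3 - <<'E'
from h import *
to([.6133,-.0715,.15],[.6133,-.0715,.047])
d=cam("wrist");cv2.imwrite("pics/w3.png",d["img"][:,:,::-1])
print(proj(d,np.array([[.6133,-.0715,.065]])))
for n in("ink_bottle","glue_stick","rubber_stamp","stamp_tin"):
    print(n,[(round(r["p"],2),np.round(r["at"],4).tolist()) for r in manip.spot_point(n,"wrist")])
E
```

```text
delta units [-0.07  0.05  1.29] yaw 8.49
delta units [-0.   -0.    2.57] yaw 8.49
[[280.57453795 199.76687083]]
ink_bottle [(0.8, [0.6112, -0.0711, 0.0042]), (0.79, [0.6236, -0.1996, -0.0008]), (0.71, [0.7926, -0.26, 0.0002])]
glue_stick []
rubber_stamp []
stamp_tin [(0.63, [0.6658, -0.0158, 0.0062])]
```

View pics/w3.png

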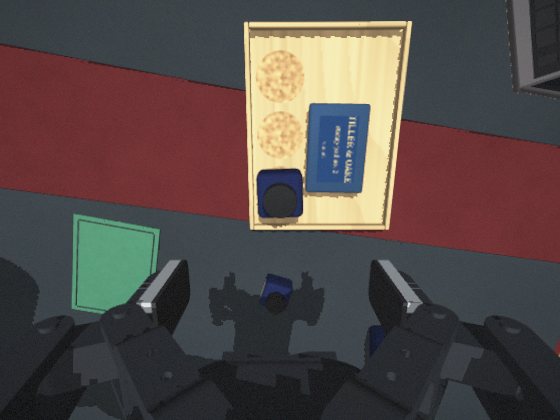

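The bottle cap at (280,200) is where predicted. Grasping it.

>>> carry_out --plan '[[[-0.05, 0.05, 1], [0, 0, 0]], [[0, 0, 1], [0, 0, 0]], [[0, 0, 1], [0, 0, 0]], [[0, 0, 0.4], [0, 0, 0]], [[0, 0, 0.2], [0, 0, 0]]]'

```text
t: 20.8
eef_pos: [0.6125, -0.0716, 0.055]
orientation: [[-0.146, 0.989, -0.004], [0.989, 0.146, 0.001], [0.002, -0.004, -1.0]]
force: [-0.4, -0.4, 1.1]
opening: 0.0852
grasp_force: 0.0
```

>>> carry_out --plan '[[[0, 0, 0.2], [0, 0, 0]], [[0, 0, 0], [0, 0, 0]], [[0, 0, 0], [0, 0, 0]], [[0, 0, 0], [0, 0, 0]], [[0, 0, 0], [0, 0, 0]]]'

```text
t: 21.3
eef_pos: [0.6146, -0.0721, 0.0503]
orientation: [[-0.146, 0.989, 0.002], [0.989, 0.146, -0.0], [-0.001, 0.002, -1.0]]
force: [-0.1, 0.3, -0.4]
opening: 0.0851
grasp_force: 0.0
```

>>> carry_out --plan '[[[0, 0, 0.05], [0, 0, 0]], [[0, 0, 0], [0, 0, 0]], [[0, 0, 0], [0, 0, 0]], [[0, 0, 0], [0, 0, 0]], [[0, 0, 0], [0, 0, 0]]]' --grip 0 --squeeze 45

```text
t: 21.8
eef_pos: [0.6137, -0.072, 0.0475]
orientation: [[-0.146, 0.989, -0.0], [0.989, 0.146, 0.0], [0.0, -0.0, -1.0]]
force: [-0.9, -0.3, 3.1]
opening: 0.0316
grasp_force: 44.4
```

>>> carry_out --plan '[[[0, 0, 0], [0, 0, 0]], [[0, 0, 0], [0, 0, 0]], [[0, 0, -0.2], [0, 0, 0]], [[0, 0, -0.3], [0, 0, 0]], [[0, 0, -1], [0, 0, 0]]]'

```text
t: 22.3
eef_pos: [0.6112, -0.0713, 0.1046]
orientation: [[-0.146, 0.989, -0.008], [0.989, 0.146, 0.002], [0.003, -0.008, -1.0]]
force: [0.8, 0.2, -2.1]
opening: 0.0309
grasp_force: 45.0
```

>>> carry_out --plan '[[[0, 0, -1], [0, 0, 0]], [[0, 0, -1], [0, 0, 0]], [[0, 0, -0.5], [0, 0, 0]], [[0, 0, 0], [0, 0, 0]], [[0, 0, 0], [0, 0, 0]]]'

```text
t: 22.8
eef_pos: [0.6137, -0.0718, 0.2073]
orientation: [[-0.146, 0.989, 0.0], [0.989, 0.146, 0.0], [0.0, 0.0, -1.0]]
force: [-0.2, 0.4, -3.0]
opening: 0.0313
grasp_force: 45.1
```

```bash
python3 - <<'E'
from h import *
d=cam("wrist");cv2.imwrite("pics/w4.png",d["img"][:,:,::-1])
to([.42,.134,.2],[.42,.134,.047])
E
```

```text
delta units [ 5.79 -4.02  0.17] yaw 8.41
delta units [-0.    0.01  3.82] yaw 8.41
```

View pics/w4.png

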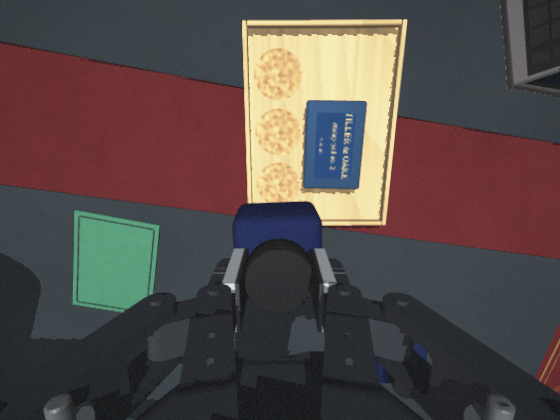

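Bottle held upright (278,270), all three cork spots empty. Placing it on the mat.

>>> carry_out --plan '[[[0.965, -0.67, 0], [0, 0, 0]], [[0.965, -0.67, 0], [0, 0, 0]], [[0.965, -0.67, 0], [0, 0, 0]], [[0.965, -0.67, 0], [0, 0, 0]], [[0.965, -0.67, 0], [0, 0, 0]]]'

```text
t: 23.35
eef_pos: [0.4504, 0.1004, 0.2051]
orientation: [[-0.145, 0.989, -0.004], [0.989, 0.145, 0.0], [0.001, -0.004, -1.0]]
force: [0.9, 1.3, -1.3]
opening: 0.0309
grasp_force: 45.1
```

>>> carry_out --plan '[[[0.965, -0.67, 0], [0, 0, 0]], [[0, 0, 0], [0, 0, 0]], [[0, 0, 0], [0, 0, 0]], [[0, 0, 1], [0, 0, 0]], [[0, 0, 1], [0, 0, 0]]]'

```text
t: 23.85
eef_pos: [0.4231, 0.133, 0.1266]
orientation: [[-0.145, 0.989, 0.004], [0.989, 0.145, 0.0], [-0.001, 0.004, -1.0]]
force: [0.5, 1.1, -2.2]
opening: 0.0309
grasp_force: 45.3
```

>>> carry_out --plan '[[[0, 0, 0.8], [0, 0, 0]], [[0, 0, 0.5], [0, 0, 0]], [[0, 0, 0.3], [0, 0, 0]], [[0, 0, 0.2], [0, 0, 0]], [[0, 0, 0], [0, 0, 0]]]'

```text
t: 24.35
eef_pos: [0.4208, 0.1328, 0.0539]
orientation: [[-0.145, 0.989, -0.003], [0.989, 0.145, -0.001], [-0.0, -0.003, -1.0]]
force: [-0.9, 0.1, -1.8]
opening: 0.0311
grasp_force: 45.2
```

>>> carry_out --plan '[[[0, 0, 0.1], [0, 0, 0]], [[0, 0, 0], [0, 0, 0]], [[0, 0, 0], [0, 0, 0]], [[0, 0, 0], [0, 0, 0]]]'

```text
t: 24.75
eef_pos: [0.4214, 0.1337, 0.0518]
orientation: [[-0.146, 0.989, 0.001], [0.989, 0.146, 0.0], [0.0, 0.001, -1.0]]
force: [-0.5, -0.3, -2.3]
opening: 0.0313
grasp_force: 45.3
```

>>> carry_out --plan '[[[0, 0, 0.1], [0, 0, 0]], [[0, 0, 0.05], [0, 0, 0]], [[0, 0, 0], [0, 0, 0]], [[0, 0, 0], [0, 0, 0]], [[0, 0, 0], [0, 0, 0]]]'

```text
t: 25.25
eef_pos: [0.4209, 0.1337, 0.0455]
orientation: [[-0.146, 0.989, 0.0], [0.989, 0.146, 0.0], [0.0, 0.0, -1.0]]
force: [-1.4, 0.3, 3.2]
opening: 0.0313
grasp_force: 45.5
```

>>> carry_out --plan '[[[0, 0, 0], [0, 0, 0]], [[0, 0, 0], [0, 0, 0]], [[0, 0, 0], [0, 0, 0]], [[0, 0, 0], [0, 0, 0]], [[0, 0, 0], [0, 0, 0]]]' --grip 1

```text
t: 25.75
eef_pos: [0.421, 0.1337, 0.0452]
orientation: [[-0.146, 0.989, 0.0], [0.989, 0.146, 0.0], [0.0, 0.0, -1.0]]
force: [0.2, -0.1, 0.3]
opening: 0.0851
grasp_force: 0.0
```

>>> carry_out --plan '[[[0, 0, -0.5], [0, 0, 0]], [[0, 0, -1], [0, 0, 0]], [[0, 0, -1], [0, 0, 0]], [[0, 0, -1], [0, 0, 0]], [[0, 0, -0.4], [0, 0, 0]]]'

```text
t: 26.25
eef_pos: [0.423, 0.134, 0.2052]
orientation: [[-0.146, 0.989, 0.007], [0.989, 0.146, 0.001], [0.0, 0.007, -1.0]]
force: [0.4, 0.5, -0.7]
opening: 0.0854
grasp_force: 0.0
```

>>> carry_out --plan '[[[-0.78, 0.91, 0], [0, 0, 0]], [[-0.78, 0.91, 0], [0, 0, 0]], [[-0.78, 0.91, 0], [0, 0, 0]], [[-0.78, 0.91, 0], [0, 0, 0]], [[-0.78, 0.91, 0], [0, 0, 0]]]'

```text
t: 26.75
eef_pos: [0.6252, 0.0048, 0.2011]
orientation: [[-0.146, 0.989, -0.0], [0.989, 0.146, 0.0], [0.0, -0.0, -1.0]]
force: [-0.5, -0.3, 0.4]
opening: 0.0855
grasp_force: 0.0
```

>>> carry_out --plan '[[[-0.78, 0.91, 0], [0, 0, 0]], [[0, 0, 0], [0, 0, 0]], [[0, 0, 0], [0, 0, 0]], [[0, 0, 0], [0, 0, 0]], [[0, 0, 0], [0, 0, 0]]]'

```text
t: 27.25
eef_pos: [0.6633, -0.0186, 0.2017]
orientation: [[-0.147, 0.989, -0.0], [0.989, 0.147, 0.0], [0.0, -0.0, -1.0]]
force: [-0.3, 0.5, -0.8]
opening: 0.0855
grasp_force: 0.0
```

```bash
python3 - <<'E'
from h import *
for c,n,p,b in(("wrist","organiser",[.648,-.008,.15],(.16,.21,0,.016)),("wrist","stamp_tin",[.664,-.017,.14],(.062,.092,.005,.023)),("scene","stamp_tin",[.664,-.017,.14],(.062,.092,.005,.023)),("side","stamp_tin",[.664,-.017,.14],(.062,.092,.005,.023))):
        d=cam(c);r=manip.silhouettes(n,c)
        if c=="wrist":cv2.imwrite("pics/w5.png",d["img"][:,:,::-1])
        if not r: print(n,c,"none");continue
        m=r[0]["region"].astype(np.uint8)
        h=cv2.convexHull(np.argwhere(m)[:,::-1].astype(np.int32));mm=np.zeros_like(m);cv2.fillConvexPoly(mm,h,1)
        x,f=fit([(d,mm.astype(float))],p,*b);print(n,c,round(r[0]["p"],2),np.round(x[:2],4),round(np.degrees(x[2]),1),round(f,3))
        if c=="scene":
            for k in("ink_bottle","glue_stick","rubber_stamp"):print(k,[(round(r["p"],2),np.round(r["at"],3).tolist()) for r in manip.spot_point(k,c)])
            cv2.imwrite("pics/s1.png",cv2.resize(d["img"][120:360,100:420,::-1],None,fx=2.4,fy=2.4))
to([.6655,-.019,.2])
E
```

```text
organiser wrist 0.73 [ 0.6489 -0.0092] 8.4 0.994
stamp_tin wrist 0.65 [ 0.6646 -0.0205] 7.2 0.974
stamp_tin scene 0.56 [ 0.6659 -0.0192] 6.5 0.932
ink_bottle [(0.9, [0.419, 0.135, -0.002]), (0.88, [0.625, -0.196, 0.0]), (0.61, [0.786, -0.262, 0.002]), (0.34, [0.417, 0.246, 0.005])]
glue_stick [(0.66, [0.419, 0.194, 0.004]), (0.63, [0.42, 0.246, 0.002]), (0.52, [0.42, 0.136, 0.002])]
rubber_stamp [(0.69, [0.418, 0.247, 0.005])]
stamp_tin side 0.63 [ 0.6628 -0.0224] 7.1 0.91
delta units [0.01 0.03 0.03] yaw 8.41
```

View pics/w5.png

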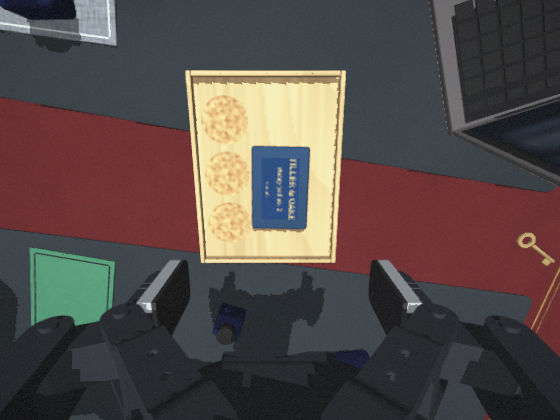

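View pics/s1.png

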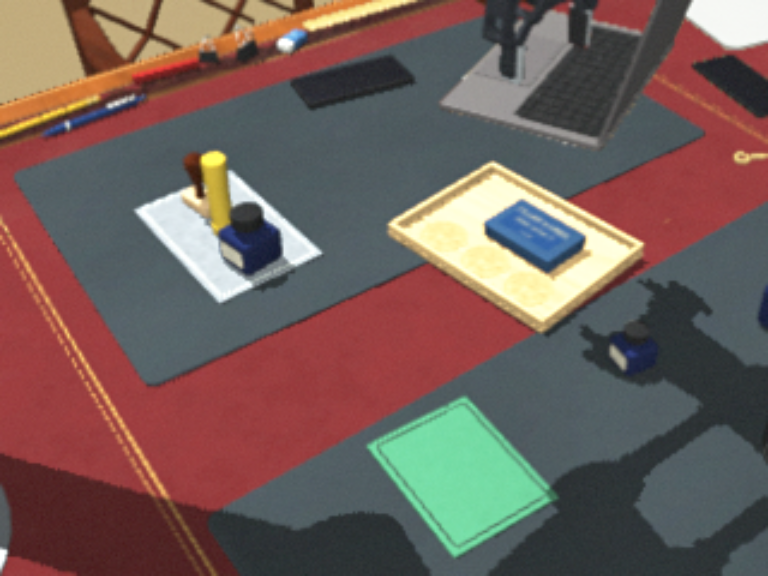

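All three stand on the grey mat: stamp (195,190), glue (216,190) and bottle (248,240) in the crop. The tin is undisturbed at (280,188) in the wrist view. Now the tin.

>>> carry_out --plan '[[[-0.02, 0.03, 0.8], [0, 0, 0.2]], [[0, 0, 0.9], [0, 0, 0]], [[0, 0, 0.9], [0, 0, 0]], [[0, 0, 0.7], [0, 0, 0]], [[0, 0, 0.4], [0, 0, 0]]]' --grip 0.9

```text
t: 28.3
eef_pos: [0.664, -0.02, 0.0503]
orientation: [[-0.125, 0.992, -0.004], [0.992, 0.125, 0.001], [0.001, -0.004, -1.0]]
force: [-0.1, 0.3, 0.1]
opening: 0.0769
grasp_force: 0.0
```

>>> carry_out --plan '[[[0, 0, 0.2], [0, 0, 0]], [[0, 0, 0], [0, 0, 0]], [[0, 0, 0], [0, 0, 0]], [[0, 0, 0], [0, 0, 0]], [[0, 0, 0], [0, 0, 0]]]'

```text
t: 28.8
eef_pos: [0.6666, -0.0203, 0.0467]
orientation: [[-0.125, 0.992, 0.002], [0.992, 0.125, -0.0], [-0.001, 0.002, -1.0]]
force: [-0.6, 0.3, 0.6]
opening: 0.0768
grasp_force: 0.0
```

>>> carry_out --plan '[[[0, 0, 0.2], [0, 0, 0]], [[0, 0, 0.1], [0, 0, 0]], [[0, 0, 0], [0, 0, 0]], [[0, 0, 0], [0, 0, 0]], [[0, 0, 0], [0, 0, 0]]]'

```text
t: 29.3
eef_pos: [0.6658, -0.0202, 0.0333]
orientation: [[-0.126, 0.992, 0.0], [0.992, 0.126, 0.0], [0.0, 0.0, -1.0]]
force: [0.1, -0.6, -0.3]
opening: 0.0772
grasp_force: 0.0
```

>>> carry_out --plan '[[[0, -0.02, 0.2], [0, 0, 0]], [[0, 0, 0.1], [0, 0, 0]], [[0, 0, 0.1], [0, 0, 0]], [[0, 0, 0], [0, 0, 0]], [[0, 0, 0], [0, 0, 0]]]'

```text
t: 29.8
eef_pos: [0.6649, -0.0203, 0.0171]
orientation: [[-0.126, 0.992, -0.0], [0.992, 0.126, 0.0], [0.0, -0.0, -1.0]]
force: [-0.1, 0.7, 0.1]
opening: 0.0769
grasp_force: 0.0
```

>>> carry_out --plan '[[[0, 0, 0.1], [0, 0, 0]], [[0, 0, 0.1], [0, 0, 0]], [[0, 0, 0.05], [0, 0, 0]], [[0, 0, 0], [0, 0, 0]], [[0, 0, 0], [0, 0, 0]]]'

```text
t: 30.3
eef_pos: [0.6649, -0.0203, 0.0072]
orientation: [[-0.125, 0.992, -0.0], [0.992, 0.125, 0.0], [0.0, -0.0, -1.0]]
force: [-0.1, -0.1, -0.3]
opening: 0.0767
grasp_force: 0.0
```

>>> carry_out --plan '[[[0, 0, 0], [0, 0, 0]], [[0, 0, 0], [0, 0, 0]], [[0, 0, 0], [0, 0, 0]], [[0, 0, 0], [0, 0, 0]], [[0, 0, 0], [0, 0, 0]]]' --grip 0 --squeeze 45

```text
t: 30.8
eef_pos: [0.6654, -0.0204, 0.0078]
orientation: [[-0.126, 0.992, 0.001], [0.992, 0.126, -0.0], [-0.0, 0.001, -1.0]]
force: [0.1, 0.3, 4.0]
opening: 0.0605
grasp_force: 50.3
```

>>> carry_out --plan '[[[0, 0, 0], [0, 0, 0]], [[0, 0, -0.2], [0, 0, 0]], [[0, 0, -0.3], [0, 0, 0]], [[0, 0, 0], [0, 0, 0]], [[0, 0, 0], [0, 0, 0]]]'

```text
t: 31.3
eef_pos: [0.6652, -0.0203, 0.0278]
orientation: [[-0.126, 0.992, 0.001], [0.992, 0.126, -0.0], [-0.0, 0.001, -1.0]]
force: [0.1, -0.1, -1.0]
opening: 0.0607
grasp_force: 49.8
```

>>> carry_out --plan '[[[0, 0, -1], [0, 0, 0]], [[0, 0, -1], [0, 0, 0]], [[0, 0, -1], [0, 0, 0]], [[0, 0, 0], [0, 0, 0.8]], [[0, 0, 0], [0, 0, 0.75]]]'

```text
t: 31.8
eef_pos: [0.6656, -0.0204, 0.1491]
orientation: [[0.04, 0.999, 0.003], [0.999, -0.04, -0.0], [-0.0, 0.003, -1.0]]
force: [-0.3, -0.0, -0.9]
opening: 0.0609
grasp_force: 49.8
```

>>> carry_out --plan '[[[-0.7, -0.83, 0], [0, 0, 0]], [[-0.7, -0.83, 0], [0, 0, 0]], [[-0.7, -0.83, 0], [0, 0, 0]], [[-0.7, -0.83, 0], [0, 0, 0]], [[-0.7, -0.83, 0], [0, 0, 0]]]'

```text
t: 32.3
eef_pos: [0.4921, -0.1547, 0.1469]
orientation: [[0.036, 0.999, -0.001], [0.999, -0.036, 0.0], [0.0, -0.001, -1.0]]
force: [-0.0, -1.7, -0.4]
opening: 0.0605
grasp_force: 49.8
```

>>> carry_out --plan '[[[-0.7, -0.83, 0], [0, 0, 0]], [[-0.7, -0.83, 0], [0, 0, 0]], [[0, 0, 0], [0, 0, 0]], [[0, 0, 0], [0, 0, 0]], [[0, 0, 0], [0, 0, 0]]]'

```text
t: 32.8
eef_pos: [0.4262, -0.2074, 0.1473]
orientation: [[0.036, 0.999, 0.001], [0.999, -0.036, 0.0], [0.0, 0.001, -1.0]]
force: [-0.5, 0.2, -1.4]
opening: 0.0607
grasp_force: 49.8
```

```bash
python3 - <<'E'
from h import *
to([.4252,-.207,.05],[.4252,-.207,.006])
s=manip.get_state();z=s["eef_pos"][2]-.0078+.005;print(s["force"],s["eef_pos"])
for c in("side","scene","wrist"):
    d=cam(c);r=manip.silhouettes("stamp_tin",c)
    if c=="wrist":cv2.imwrite("pics/w6.png",d["img"][:,:,::-1])
    if r and c!="wrist":
        x,f=fit([(d,r[0]["region"].astype(float))],[.425,-.207,-.037],.062,.092,z,z+.018);print(c,np.round(x[:2],4),np.degrees(x[2]),f)
E
```

```text
delta units [ 0.01 -0.03  2.43] yaw -2.08
delta units [-0.  -0.   1.1] yaw -2.08
[-0.50912696  0.16633176 -1.44331562] [ 0.42621376 -0.20741481  0.14728654]
side [ 0.4221 -0.2075] 3.3410322099564094 0.8632910886339106
scene [ 0.4325 -0.2085] -14.365973084384866 0.689306991123436
```

View pics/w6.png

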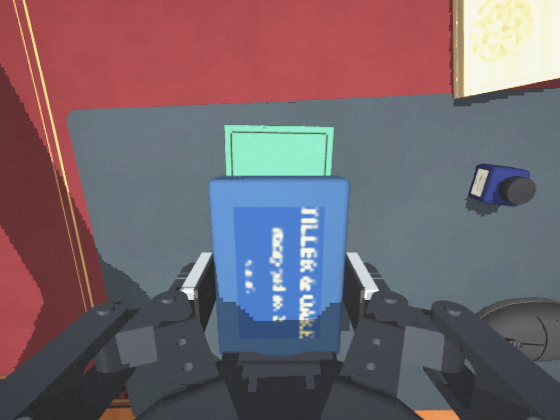

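The tin is square in the grip (278,265) and lined up with the green mat below. Lowering.

>>> carry_out --plan '[[[0, -0.02, 0.8], [0, 0, 0]], [[0, 0, 0.9], [0, 0, 0]], [[0, 0, 0.6], [0, 0, 0]], [[0, 0, 0.3], [0, 0, 0]], [[0, 0, 0.2], [0, 0, 0]]]'

```text
t: 33.6
eef_pos: [0.4245, -0.207, 0.034]
orientation: [[0.036, 0.999, -0.002], [0.999, -0.036, 0.001], [0.001, -0.002, -1.0]]
force: [-0.3, 0.0, -0.6]
opening: 0.0605
grasp_force: 49.8
```

>>> carry_out --plan '[[[0, 0, 0.2], [0, 0, 0]], [[0, 0, 0.1], [0, 0, 0]], [[0, 0, 0.1], [0, 0, 0]], [[0, 0, 0], [0, 0, 0]], [[0, 0, 0], [0, 0, 0]]]'

```text
t: 34.1
eef_pos: [0.425, -0.2079, 0.0196]
orientation: [[0.036, 0.999, 0.001], [0.999, -0.036, -0.0], [-0.0, 0.001, -1.0]]
force: [-0.8, -0.6, -0.1]
opening: 0.0605
grasp_force: 49.8
```

>>> carry_out --plan '[[[0, 0, 0.1], [0, 0, 0]], [[0, 0, 0.1], [0, 0, 0]], [[0, 0, 0.05], [0, 0, 0]], [[0, 0, 0], [0, 0, 0]], [[0, 0, 0], [0, 0, 0]]]'

```text
t: 34.6
eef_pos: [0.4247, -0.2077, 0.0092]
orientation: [[0.037, 0.999, -0.0], [0.999, -0.037, 0.0], [0.0, -0.0, -1.0]]
force: [0.5, 0.2, -1.0]
opening: 0.0605
grasp_force: 49.8
```

>>> carry_out --plan '[[[0, 0, 0.07], [0, 0, 0]], [[0, 0, 0], [0, 0, 0]], [[0, 0, 0], [0, 0, 0]], [[0, 0, 0], [0, 0, 0]]]'

```text
t: 35.0
eef_pos: [0.4248, -0.2077, 0.0065]
orientation: [[0.036, 0.999, 0.0], [0.999, -0.036, 0.0], [0.0, 0.0, -1.0]]
force: [0.2, 0.2, -0.9]
opening: 0.0603
grasp_force: 49.8
```

>>> carry_out --plan '[[[0, 0, 0], [0, 0, 0]], [[0, 0, 0], [0, 0, 0]], [[0, 0, 0], [0, 0, 0]], [[0, 0, 0], [0, 0, 0]], [[0, 0, 0], [0, 0, 0]]]' --grip 1

```text
t: 35.5
eef_pos: [0.4248, -0.2077, 0.0065]
orientation: [[0.036, 0.999, 0.0], [0.999, -0.036, 0.0], [0.0, 0.0, -1.0]]
force: [0.1, 0.3, -0.2]
opening: 0.0854
grasp_force: 0.0
```

>>> carry_out --plan '[[[0, 0, -0.5], [0, 0, 0]], [[0, 0, -1], [0, 0, 0]], [[0, 0, -1], [0, 0, 0]], [[0, 0, -1], [0, 0, 0]], [[0, 0, -1], [0, 0, 0]]]'

```text
t: 36.0
eef_pos: [0.4244, -0.2074, 0.1882]
orientation: [[0.036, 0.999, 0.0], [0.999, -0.036, 0.0], [0.0, 0.0, -1.0]]
force: [0.6, -0.9, -0.8]
opening: 0.0853
grasp_force: 0.0
```

>>> carry_out --plan '[[[0, 0, -0.4], [0, 0, -0.9]], [[0, 0, 0], [0, 0, -0.85]], [[0, 0, 0], [0, 0, 0]], [[0, 0, 0], [0, 0, 0]], [[0, 0, 0], [0, 0, 0]]]'

```text
t: 36.5
eef_pos: [0.4243, -0.2074, 0.2018]
orientation: [[-0.145, 0.989, -0.001], [0.989, 0.145, 0.001], [0.001, -0.001, -1.0]]
force: [-0.5, -0.4, -0.5]
opening: 0.0856
grasp_force: 0.0
```

```bash
python3 - <<'E'
from h import *
print(manip.get_state()["eef_pos"])
for c in("wrist","side","scene"):
    d=cam(c)
    for n,b in(("stamping_mat",(.1,.13,0,.003)),("stamp_tin",(.062,.092,.003,.021))):
        r=manip.silhouettes(n,c)
        if r:
            m=r[0]["region"].astype(np.uint8)
            h=cv2.convexHull(np.argwhere(m)[:,::-1].astype(np.int32));mm=np.zeros_like(m);cv2.fillConvexPoly(mm,h,1)
            x,f=fit([(d,mm.astype(float))],[.425,-.207,-.037],*b);print(c,n,np.round(x[:2],4),np.degrees(x[2]).round(1),round(f,3))
for k in("ink_bottle","glue_stick","rubber_stamp"):print(k,[(round(r["p"],2),np.round(r["at"],3).tolist()) for r in manip.spot_point(k,"scene")])
to([.421,.1337,.2])
E
```

```text
[ 0.4243171  -0.20739644  0.20175369]
wrist stamping_mat [ 0.425  -0.2061] -2.8 0.987
wrist stamp_tin [ 0.4248 -0.2075] -2.1 0.972
side stamping_mat [ 0.4247 -0.2023] -2.5 0.886
side stamp_tin [ 0.4225 -0.2055] -0.9 0.921
scene stamping_mat [ 0.4247 -0.2063] -1.9 0.964
scene stamp_tin [ 0.4252 -0.2066] -2.2 0.953
ink_bottle [(0.88, [0.786, -0.262, 0.001]), (0.85, [0.624, -0.194, 0.0]), (0.79, [0.419, 0.134, 0.002])]
glue_stick [(0.88, [0.42, 0.192, 0.004]), (0.47, [0.427, -0.205, -0.0])]
rubber_stamp [(0.7, [0.417, 0.247, 0.002])]
delta units [8.46 1.15 0.06] yaw 8.4
```

The tin is centred within about 1 mm. Returning the bottle.

>>> carry_out --plan '[[[0.94, 0.13, 0], [0, 0, 0]], [[0.94, 0.13, 0], [0, 0, 0]], [[0.94, 0.13, 0], [0, 0, 0]], [[0.94, 0.13, 0], [0, 0, 0]], [[0.94, 0.13, 0], [0, 0, 0]]]'

```text
t: 37.6
eef_pos: [0.4228, -0.0165, 0.2027]
orientation: [[-0.146, 0.989, 0.001], [0.989, 0.146, 0.0], [-0.0, 0.001, -1.0]]
force: [0.5, -0.5, 0.1]
opening: 0.0855
grasp_force: 0.0
```

>>> carry_out --plan '[[[0.94, 0.13, 0], [0, 0, 0]], [[0.94, 0.13, 0], [0, 0, 0]], [[0.94, 0.12, 0], [0, 0, 0]], [[0.94, 0.12, 0], [0, 0, 0]], [[0, 0, 0], [0, 0, 0]]]'

```text
t: 38.1
eef_pos: [0.4204, 0.1377, 0.2027]
orientation: [[-0.151, 0.988, 0.0], [0.988, 0.151, 0.002], [0.002, 0.001, -1.0]]
force: [0.4, -0.9, -0.5]
opening: 0.0855
grasp_force: 0.0
```

>>> carry_out --plan '[[[0, 0, 0], [0, 0, 0]], [[0, 0, 0], [0, 0, 0]], [[0, 0, 0], [0, 0, 0]]]'

```text
t: 38.4
eef_pos: [0.4208, 0.1327, 0.2025]
orientation: [[-0.145, 0.989, -0.0], [0.989, 0.145, -0.0], [-0.0, -0.0, -1.0]]
force: [-0.1, -0.8, 0.5]
opening: 0.0853
grasp_force: 0.0
```

```bash
python3 - <<'E'
from h import *
to([.421,.1337,.0455])
d=cam("wrist");print([(round(r["p"],2),np.round(r["at"],4).tolist()) for r in manip.spot_point("ink_bottle","wrist")])
E
```

```text
delta units [0.03 0.01 3.92] yaw 8.31
[(0.69, [0.4169, 0.1351, 0.0063])]
```

>>> carry_out --plan '[[[0.02, 0, 1], [0, 0, 0]], [[0, 0, 1], [0, 0, 0]], [[0, 0, 0.9], [0, 0, 0]], [[0, 0, 0.5], [0, 0, 0]], [[0, 0, 0.3], [0, 0, 0]]]'

```text
t: 39.0
eef_pos: [0.4195, 0.1336, 0.0527]
orientation: [[-0.145, 0.989, -0.003], [0.989, 0.145, -0.0], [-0.0, -0.003, -1.0]]
force: [-0.7, -0.4, -1.1]
opening: 0.0855
grasp_force: 0.0
```

>>> carry_out --plan '[[[0, 0, 0.2], [0, 0, 0]], [[0, 0, 0], [0, 0, 0]], [[0, 0, 0], [0, 0, 0]], [[0, 0, 0], [0, 0, 0]], [[0, 0, 0], [0, 0, 0]]]'

```text
t: 39.5
eef_pos: [0.4213, 0.1347, 0.0472]
orientation: [[-0.146, 0.989, 0.002], [0.989, 0.146, 0.0], [0.0, 0.002, -1.0]]
force: [-0.5, 0.3, -0.2]
opening: 0.0855
grasp_force: 0.0
```

>>> carry_out --plan '[[[0, 0, 0], [0, 0, 0]], [[0, 0, 0], [0, 0, 0]], [[0, 0, 0], [0, 0, 0]], [[0, 0, 0], [0, 0, 0]], [[0, 0, 0], [0, 0, 0]]]' --grip 0

```text
t: 40.0
eef_pos: [0.4205, 0.1346, 0.0468]
orientation: [[-0.146, 0.989, -0.0], [0.989, 0.146, 0.0], [0.0, -0.0, -1.0]]
force: [-1.3, -0.4, 4.1]
opening: 0.031
grasp_force: 44.2
```

>>> carry_out --plan '[[[0, 0, 0], [0, 0, 0]], [[0, 0, -0.2], [0, 0, 0]], [[0, 0, -0.3], [0, 0, 0]], [[0, 0, -1], [0, 0, 0]], [[0, 0, -1], [0, 0, 0]]]'

```text
t: 40.5
eef_pos: [0.4196, 0.1344, 0.1469]
orientation: [[-0.146, 0.989, -0.003], [0.989, 0.146, -0.0], [0.0, -0.003, -1.0]]
force: [1.0, -0.2, -2.1]
opening: 0.0312
grasp_force: 45.1
```

>>> carry_out --plan '[[[0, 0, -1], [0, 0, 0]], [[0, 0, -0.5], [0, 0, 0]], [[0, 0, 0], [0, 0, 0]], [[0, 0, 0], [0, 0, 0]], [[0, 0, 0], [0, 0, 0]]]'

```text
t: 41.0
eef_pos: [0.4193, 0.1344, 0.2047]
orientation: [[-0.146, 0.989, -0.004], [0.989, 0.146, -0.0], [0.0, -0.004, -1.0]]
force: [-0.5, 0.2, -2.2]
opening: 0.031
grasp_force: 45.2
```

```bash
python3 - <<'E'
from h import *
to([.6134,-.072,.2],[.6134,-.072,.048])
E
```

```text
delta units [-5.81  4.05  0.1 ] yaw 8.41
delta units [-0.    0.01  3.8 ] yaw 8.41
```

>>> carry_out --plan '[[[-0.965, 0.67, 0], [0, 0, 0]], [[-0.965, 0.67, 0], [0, 0, 0]], [[-0.965, 0.67, 0], [0, 0, 0]], [[-0.965, 0.67, 0], [0, 0, 0]], [[-0.965, 0.67, 0], [0, 0, 0]]]'

```text
t: 41.5
eef_pos: [0.5815, -0.0381, 0.2041]
orientation: [[-0.146, 0.989, -0.004], [0.989, 0.146, 0.001], [0.002, -0.004, -1.0]]
force: [0.4, 0.4, -1.6]
opening: 0.0312
grasp_force: 45.1
```

>>> carry_out --plan '[[[-0.965, 0.67, 0], [0, 0, 0]], [[0, 0, 0], [0, 0, 0]], [[0, 0, 0], [0, 0, 0]], [[0, 0, 0.8], [0, 0, 0]], [[0, 0, 1], [0, 0, 0]]]'

```text
t: 42.0
eef_pos: [0.6136, -0.0699, 0.1348]
orientation: [[-0.147, 0.989, 0.003], [0.989, 0.147, 0.0], [-0.0, 0.003, -1.0]]
force: [0.2, -0.6, -1.7]
opening: 0.0311
grasp_force: 45.4
```

>>> carry_out --plan '[[[0, 0, 0.8], [0, 0, 0]], [[0, 0, 0.5], [0, 0, 0]], [[0, 0, 0.3], [0, 0, 0]], [[0, 0, 0.2], [0, 0, 0]], [[0, 0, 0], [0, 0, 0]]]'

```text
t: 42.5
eef_pos: [0.6128, -0.0703, 0.0619]
orientation: [[-0.147, 0.989, -0.002], [0.989, 0.147, 0.001], [0.001, -0.001, -1.0]]
force: [-0.1, -0.6, -1.0]
opening: 0.0312
grasp_force: 45.4
```

>>> carry_out --plan '[[[0, 0, 0.1], [0, 0, 0]], [[0, 0, 0], [0, 0, 0]], [[0, 0, 0], [0, 0, 0]], [[0, 0, 0], [0, 0, 0]], [[0, 0, 0], [0, 0, 0]]]'

```text
t: 43.0
eef_pos: [0.6138, -0.0711, 0.0589]
orientation: [[-0.146, 0.989, 0.001], [0.989, 0.146, -0.0], [-0.0, 0.001, -1.0]]
force: [-1.2, 0.5, -1.3]
opening: 0.0311
grasp_force: 45.4
```

>>> carry_out --plan '[[[0, 0, 0.1], [0, 0, 0]], [[0, 0, 0.1], [0, 0, 0]], [[0, 0, 0.03], [0, 0, 0]], [[0, 0, 0], [0, 0, 0]], [[0, 0, 0], [0, 0, 0]]]'

```text
t: 43.5
eef_pos: [0.6136, -0.071, 0.0491]
orientation: [[-0.146, 0.989, -0.0], [0.989, 0.146, 0.0], [0.0, -0.0, -1.0]]
force: [-0.4, -0.1, -1.4]
opening: 0.031
grasp_force: 45.2
```

>>> carry_out --plan '[[[0, 0, 0], [0, 0, 0]], [[0, 0, 0], [0, 0, 0]]]'

```text
t: 43.7
eef_pos: [0.6136, -0.071, 0.0492]
orientation: [[-0.146, 0.989, 0.0], [0.989, 0.146, 0.0], [0.0, 0.0, -1.0]]
force: [-0.2, 0.8, -1.4]
opening: 0.0311
grasp_force: 45.2
```

>>> carry_out --plan '[[[0, 0, 0], [0, 0, 0]], [[0, 0, 0], [0, 0, 0]], [[0, 0, 0], [0, 0, 0]], [[0, 0, 0], [0, 0, 0]], [[0, 0, 0], [0, 0, 0]]]' --grip 1

```text
t: 44.2
eef_pos: [0.6136, -0.071, 0.0494]
orientation: [[-0.146, 0.989, 0.0], [0.989, 0.146, 0.0], [0.0, 0.0, -1.0]]
force: [1.0, -0.5, -0.1]
opening: 0.0854
grasp_force: 0.0
```

>>> carry_out --plan '[[[0, 0, -0.5], [0, 0, 0]], [[0, 0, -1], [0, 0, 0]], [[0, 0, -1], [0, 0, 0]], [[0, 0, -1], [0, 0, 0]], [[0, 0, -0.3], [0, 0, 0]]]'

```text
t: 44.7
eef_pos: [0.616, -0.0715, 0.2065]
orientation: [[-0.146, 0.989, 0.009], [0.989, 0.146, -0.002], [-0.003, 0.008, -1.0]]
force: [0.7, 0.3, 0.2]
opening: 0.0852
grasp_force: 0.0
```

>>> carry_out --plan '[[[0.89, -0.49, 0], [0, 0, 0]], [[0.89, -0.49, 0], [0, 0, 0]], [[0.89, -0.49, 0], [0, 0, 0]], [[0.89, -0.49, 0], [0, 0, 0]], [[0.89, -0.49, 0], [0, 0, 0]]]'

```text
t: 45.2
eef_pos: [0.4889, 0.0918, 0.2006]
orientation: [[-0.146, 0.989, -0.001], [0.989, 0.146, 0.0], [0.0, -0.001, -1.0]]
force: [0.9, 0.2, -0.3]
opening: 0.0855
grasp_force: 0.0
```

>>> carry_out --plan '[[[0.89, -0.48, 0], [0, 0, 0]], [[0.89, -0.48, 0], [0, 0, 0]], [[0.89, -0.48, 0], [0, 0, 0]], [[0, 0, 0], [0, 0, 0]], [[0, 0, 0], [0, 0, 0]]]'

```text
t: 45.7
eef_pos: [0.4174, 0.1883, 0.201]
orientation: [[-0.149, 0.989, -0.0], [0.989, 0.149, -0.001], [-0.001, -0.0, -1.0]]
force: [0.2, -1.0, 0.6]
opening: 0.0856
grasp_force: 0.0
```

>>> carry_out --plan '[[[0, 0, 0], [0, 0, 0]], [[0, 0, 0], [0, 0, 0]], [[0, 0, 0], [0, 0, 0]]]'

```text
t: 46.0
eef_pos: [0.4187, 0.1871, 0.2011]
orientation: [[-0.144, 0.99, -0.0], [0.99, 0.144, -0.0], [-0.0, -0.0, -1.0]]
force: [0.1, -0.0, -0.2]
opening: 0.0855
grasp_force: 0.0
```

```bash
python3 - <<'E'
from h import *
to([.4181,.189,.0493])
d=cam("wrist");print([(round(r["p"],2),np.round(r["at"],4).tolist()) for r in manip.spot_point("glue_stick","wrist")])
d=cam("scene");print([(round(r["p"],2),np.round(r["at"],4).tolist()) for r in manip.spot_point("ink_bottle","scene")])
E
```

```text
delta units [ 0.05 -0.01  3.8 ] yaw 8.31
[(0.6, [0.4235, 0.189, 0.0082])]
[(0.8, [0.6141, -0.072, 0.0038]), (0.7, [0.7874, -0.2581, -0.0006]), (0.69, [0.6226, -0.1979, -0.0046])]
```

Bottle is back on its spot. Glue stick next.

>>> carry_out --plan '[[[0.03, 0, 0.9], [0, 0, 0]], [[0, 0, 1], [0, 0, 0]], [[0, 0, 0.9], [0, 0, 0]], [[0, 0, 0.5], [0, 0, 0]], [[0, 0, 0.3], [0, 0, 0]]]'

```text
t: 46.7
eef_pos: [0.4167, 0.1887, 0.0554]
orientation: [[-0.146, 0.989, -0.003], [0.989, 0.146, -0.001], [-0.0, -0.003, -1.0]]
force: [0.3, 0.2, 0.3]
opening: 0.0856
grasp_force: 0.0
```

>>> carry_out --plan '[[[0, 0, 0.2], [0, 0, 0]], [[0, 0, 0], [0, 0, 0]], [[0, 0, 0], [0, 0, 0]], [[0, 0, 0], [0, 0, 0]], [[0, 0, 0], [0, 0, 0]]]'

```text
t: 47.2
eef_pos: [0.4184, 0.1893, 0.05]
orientation: [[-0.146, 0.989, 0.002], [0.989, 0.146, 0.001], [0.0, 0.002, -1.0]]
force: [0.5, -0.8, 0.3]
opening: 0.0851
grasp_force: 0.0
```

>>> carry_out --plan '[[[0, 0, 0], [0, 0, 0]], [[0, 0, 0], [0, 0, 0]], [[0, 0, 0], [0, 0, 0]], [[0, 0, 0], [0, 0, 0]], [[0, 0, 0], [0, 0, 0]]]' --grip 0 --squeeze 30

```text
t: 47.7
eef_pos: [0.4179, 0.1892, 0.0494]
orientation: [[-0.146, 0.989, 0.0], [0.989, 0.146, 0.0], [0.0, 0.0, -1.0]]
force: [-0.0, 0.6, 0.8]
opening: 0.0246
grasp_force: 29.4
```

>>> carry_out --plan '[[[0, 0, 0], [0, 0, 0]], [[0, 0, -0.2], [0, 0, 0]], [[0, 0, -0.3], [0, 0, 0]], [[0, 0, -1], [0, 0, 0]], [[0, 0, -1], [0, 0, 0]]]'

```text
t: 48.2
eef_pos: [0.4169, 0.1889, 0.1501]
orientation: [[-0.146, 0.989, -0.002], [0.989, 0.146, -0.001], [-0.0, -0.002, -1.0]]
force: [1.4, 0.9, 0.1]
opening: 0.0244
grasp_force: 29.6
```

>>> carry_out --plan '[[[0, 0, -1], [0, 0, 0]], [[0, 0, -0.5], [0, 0, 0]], [[0, 0, 0], [0, 0, 0]], [[0, 0, 0], [0, 0, 0]], [[0, 0, 0], [0, 0, 0]]]'

```text
t: 48.7
eef_pos: [0.4166, 0.1888, 0.2078]
orientation: [[-0.146, 0.989, -0.003], [0.989, 0.146, -0.001], [-0.0, -0.003, -1.0]]
force: [-0.2, 0.1, -1.1]
opening: 0.0243
grasp_force: 29.6
```

```bash
python3 - <<'E'
from h import *
to([.6058,-.0150,.2],[.6058,-.015,.052])
E
```

```text
delta units [-5.73  3.93  0.18] yaw 8.41
delta units [0.   0.01 3.7 ] yaw 8.41
```

>>> carry_out --plan '[[[-0.955, 0.65, 0], [0, 0, 0]], [[-0.955, 0.65, 0], [0, 0, 0]], [[-0.955, 0.65, 0], [0, 0, 0]], [[-0.955, 0.65, 0], [0, 0, 0]], [[-0.955, 0.65, 0], [0, 0, 0]]]'

```text
t: 49.2
eef_pos: [0.5744, 0.0178, 0.2072]
orientation: [[-0.146, 0.989, -0.004], [0.989, 0.146, 0.001], [0.001, -0.004, -1.0]]
force: [1.7, 0.1, 0.3]
opening: 0.0243
grasp_force: 29.6
```

>>> carry_out --plan '[[[-0.955, 0.65, 0], [0, 0, 0]], [[0, 0, 0], [0, 0, 0]], [[0, 0, 0], [0, 0, 0]], [[0, 0, 0.8], [0, 0, 0]], [[0, 0, 1], [0, 0, 0]]]'

```text
t: 49.7
eef_pos: [0.6058, -0.0137, 0.1377]
orientation: [[-0.147, 0.989, 0.003], [0.989, 0.147, 0.0], [-0.0, 0.003, -1.0]]
force: [-0.0, -0.2, -1.1]
opening: 0.0242
grasp_force: 29.7
```

>>> carry_out --plan '[[[0, 0, 0.8], [0, 0, 0]], [[0, 0, 0.5], [0, 0, 0]], [[0, 0, 0.3], [0, 0, 0]], [[0, 0, 0.2], [0, 0, 0]], [[0, 0, 0], [0, 0, 0]]]'

```text
t: 50.2
eef_pos: [0.6049, -0.0141, 0.0647]
orientation: [[-0.147, 0.989, -0.002], [0.989, 0.147, 0.0], [0.001, -0.002, -1.0]]
force: [-0.1, -0.5, 0.2]
opening: 0.0241
grasp_force: 29.7
```

>>> carry_out --plan '[[[0, 0, 0.2], [0, 0, 0]], [[0, 0, 0], [0, 0, 0]], [[0, 0, 0], [0, 0, 0]], [[0, 0, 0], [0, 0, 0]], [[0, 0, 0], [0, 0, 0]]]'

```text
t: 50.7
eef_pos: [0.606, -0.0148, 0.0578]
orientation: [[-0.146, 0.989, 0.001], [0.989, 0.146, -0.0], [-0.0, 0.001, -1.0]]
force: [0.3, 0.3, 0.3]
opening: 0.0243
grasp_force: 29.7
```

>>> carry_out --plan '[[[0, 0, 0.1], [0, 0, 0]], [[0, 0, 0.05], [0, 0, 0]], [[0, 0, 0], [0, 0, 0]], [[0, 0, 0], [0, 0, 0]], [[0, 0, 0], [0, 0, 0]]]'

```text
t: 51.2
eef_pos: [0.6057, -0.0148, 0.0514]
orientation: [[-0.146, 0.989, 0.0], [0.989, 0.146, 0.0], [0.0, 0.0, -1.0]]
force: [-0.9, 0.2, 2.5]
opening: 0.0238
grasp_force: 29.7
```

>>> carry_out --plan '[[[0, 0, 0], [0, 0, 0]], [[0, 0, 0], [0, 0, 0]], [[0, 0, 0], [0, 0, 0]], [[0, 0, 0], [0, 0, 0]], [[0, 0, 0], [0, 0, 0]]]' --grip 1

```text
t: 51.7
eef_pos: [0.6056, -0.0147, 0.0512]
orientation: [[-0.146, 0.989, -0.0], [0.989, 0.146, 0.0], [0.0, -0.0, -1.0]]
force: [0.3, -0.4, -0.4]
opening: 0.0854
grasp_force: 0.0
```

>>> carry_out --plan '[[[0, 0, -0.5], [0, 0, 0]], [[0, 0, -1], [0, 0, 0]], [[0, 0, -1], [0, 0, 0]], [[0, 0, -1], [0, 0, 0]], [[0, 0, -0.3], [0, 0, 0]]]'

```text
t: 52.2
eef_pos: [0.6081, -0.0151, 0.2083]
orientation: [[-0.146, 0.989, 0.009], [0.989, 0.146, -0.001], [-0.002, 0.009, -1.0]]
force: [1.3, 0.1, 0.1]
opening: 0.0852
grasp_force: 0.0
```

>>> carry_out --plan '[[[0.88, -0.47, 0], [0, 0, 0]], [[0.88, -0.47, 0], [0, 0, 0]], [[0.88, -0.47, 0], [0, 0, 0]], [[0.88, -0.47, 0], [0, 0, 0]], [[0.88, -0.47, 0], [0, 0, 0]]]'

```text
t: 52.7
eef_pos: [0.4853, 0.1466, 0.2025]
orientation: [[-0.146, 0.989, -0.001], [0.989, 0.146, 0.0], [0.0, -0.001, -1.0]]
force: [0.5, 0.0, 0.5]
opening: 0.0853
grasp_force: 0.0
```

>>> carry_out --plan '[[[0.88, -0.47, 0], [0, 0, 0]], [[0.88, -0.46, 0], [0, 0, 0]], [[0.9, -0.46, 0], [0, 0, 0]], [[0, 0, 0], [0, 0, 0]], [[0, 0, 0], [0, 0, 0]]]'

```text
t: 53.2
eef_pos: [0.4157, 0.243, 0.2028]
orientation: [[-0.149, 0.989, -0.0], [0.989, 0.149, -0.001], [-0.001, -0.0, -1.0]]
force: [-0.1, -0.1, 0.1]
opening: 0.0852
grasp_force: 0.0
```

>>> carry_out --plan '[[[0, 0, 0], [0, 0, 0]], [[0, 0, 0], [0, 0, 0]], [[0, 0, 0], [0, 0, 0]]]'

```text
t: 53.5
eef_pos: [0.4171, 0.2419, 0.2031]
orientation: [[-0.144, 0.99, -0.0], [0.99, 0.144, -0.0], [-0.0, -0.0, -1.0]]
force: [0.2, -0.3, 0.3]
opening: 0.0854
grasp_force: 0.0
```

```bash
python3 - <<'E'
from h import *
to([.4169,.2438,.043])
d=cam("wrist");print([(round(r["p"],2),np.round(r["at"],4).tolist()) for r in manip.spot_point("rubber_stamp","wrist")])
d=cam("scene")
for k in("ink_bottle","glue_stick"):print([(round(r["p"],2),np.round(r["at"],4).tolist()) for r in manip.spot_point(k,"scene")])
E
```

```text
delta units [0.05 0.   4.  ] yaw 8.31
[(0.61, [0.4166, 0.244, 0.0075])]
[(0.95, [0.7869, -0.2621, 0.0023]), (0.88, [0.624, -0.1986, -0.0018]), (0.85, [0.6119, -0.0712, 0.0032])]
[(0.66, [0.6064, -0.0104, 0.0051])]
```

>>> carry_out --plan '[[[0.03, 0, 1], [0, 0, 0]], [[0, 0, 1], [0, 0, 0]], [[0, 0, 1], [0, 0, 0]], [[0, 0, 0.5], [0, 0, 0]], [[0, 0, 0.3], [0, 0, 0]]]'

```text
t: 54.25
eef_pos: [0.4149, 0.2433, 0.0492]
orientation: [[-0.146, 0.989, -0.003], [0.989, 0.146, -0.001], [-0.001, -0.004, -1.0]]
force: [0.0, -0.8, -0.7]
opening: 0.0853
grasp_force: 0.0
```

>>> carry_out --plan '[[[0, 0, 0.2], [0, 0, 0]], [[0, 0, 0], [0, 0, 0]], [[0, 0, 0], [0, 0, 0]], [[0, 0, 0], [0, 0, 0]], [[0, 0, 0], [0, 0, 0]]]'

```text
t: 54.75
eef_pos: [0.4168, 0.2442, 0.0441]
orientation: [[-0.146, 0.989, 0.002], [0.989, 0.146, 0.001], [0.001, 0.002, -1.0]]
force: [-0.1, -0.9, 0.8]
opening: 0.0853
grasp_force: 0.0
```

>>> carry_out --plan '[[[0, 0, 0], [0, 0, 0]], [[0, 0, 0], [0, 0, 0]], [[0, 0, 0], [0, 0, 0]], [[0, 0, 0], [0, 0, 0]], [[0, 0, 0], [0, 0, 0]]]' --grip 0

```text
t: 55.25
eef_pos: [0.4164, 0.244, 0.0434]
orientation: [[-0.146, 0.989, 0.0], [0.989, 0.146, 0.0], [0.0, 0.0, -1.0]]
force: [-0.5, -0.7, 1.1]
opening: 0.0218
grasp_force: 29.4
```

>>> carry_out --plan '[[[0, 0, 0], [0, 0, 0]], [[0, 0, -0.2], [0, 0, 0]], [[0, 0, -0.3], [0, 0, 0]], [[0, 0, -1], [0, 0, 0]], [[0, 0, -1], [0, 0, 0]]]'

```text
t: 55.75
eef_pos: [0.4152, 0.2435, 0.144]
orientation: [[-0.146, 0.989, -0.003], [0.989, 0.146, -0.001], [-0.001, -0.003, -1.0]]
force: [1.3, 0.5, -1.4]
opening: 0.0215
grasp_force: 29.5
```

>>> carry_out --plan '[[[0, 0, -1], [0, 0, 0]], [[0, 0, -0.6], [0, 0, 0]], [[0, 0, 0], [0, 0, 0]], [[0, 0, 0], [0, 0, 0]], [[0, 0, 0], [0, 0, 0]]]'

```text
t: 56.25
eef_pos: [0.415, 0.2434, 0.2059]
orientation: [[-0.146, 0.989, -0.003], [0.989, 0.146, -0.001], [-0.001, -0.003, -1.0]]
force: [-0.1, -0.3, -0.9]
opening: 0.0215
grasp_force: 29.6
```

```bash
python3 - <<'E'
from h import *
to([.5955,.0445,.2],[.5955,.0445,.0455])
E
```

```text
delta units [-5.58  3.74  0.14] yaw 8.41
delta units [0.   0.01 3.86] yaw 8.41
```

>>> carry_out --plan '[[[-0.93, 0.62, 0], [0, 0, 0]], [[-0.93, 0.62, 0], [0, 0, 0]], [[-0.93, 0.62, 0], [0, 0, 0]], [[-0.93, 0.62, 0], [0, 0, 0]], [[-0.93, 0.62, 0], [0, 0, 0]]]'

```text
t: 56.75
eef_pos: [0.566, 0.0766, 0.2052]
orientation: [[-0.146, 0.989, -0.004], [0.989, 0.146, 0.0], [0.001, -0.004, -1.0]]
force: [0.8, 0.9, -0.8]
opening: 0.0218
grasp_force: 29.6
```

>>> carry_out --plan '[[[-0.93, 0.61, 0], [0, 0, 0]], [[0, 0, 0], [0, 0, 0]], [[0, 0, 0], [0, 0, 0]], [[0, 0, 0.8], [0, 0, 0]], [[0, 0, 1], [0, 0, 0]]]'

```text
t: 57.25
eef_pos: [0.5958, 0.046, 0.1356]
orientation: [[-0.147, 0.989, 0.003], [0.989, 0.147, 0.001], [0.0, 0.003, -1.0]]
force: [-0.1, 1.0, -0.8]
opening: 0.0218
grasp_force: 29.6
```

>>> carry_out --plan '[[[0, 0, 0.8], [0, 0, 0]], [[0, 0, 0.5], [0, 0, 0]], [[0, 0, 0.3], [0, 0, 0]], [[0, 0, 0.2], [0, 0, 0]], [[0, 0, 0], [0, 0, 0]]]'

```text
t: 57.75
eef_pos: [0.5949, 0.0454, 0.0627]
orientation: [[-0.147, 0.989, -0.002], [0.989, 0.147, 0.0], [0.0, -0.002, -1.0]]
force: [0.1, -0.9, -0.4]
opening: 0.0218
grasp_force: 29.6
```

>>> carry_out --plan '[[[0, 0, 0.2], [0, 0, 0]], [[0, 0, 0], [0, 0, 0]], [[0, 0, 0], [0, 0, 0]], [[0, 0, 0], [0, 0, 0]], [[0, 0, 0], [0, 0, 0]]]'

```text
t: 58.25
eef_pos: [0.596, 0.0448, 0.0557]
orientation: [[-0.146, 0.989, 0.001], [0.989, 0.146, 0.0], [-0.0, 0.001, -1.0]]
force: [0.4, -0.1, -0.1]
opening: 0.0219
grasp_force: 29.6
```

>>> carry_out --plan '[[[0, 0, 0.15], [0, 0, 0]], [[0, 0, 0.1], [0, 0, 0]], [[0, 0, 0], [0, 0, 0]], [[0, 0, 0], [0, 0, 0]], [[0, 0, 0], [0, 0, 0]]]'

```text
t: 58.75
eef_pos: [0.5959, 0.0448, 0.0455]
orientation: [[-0.146, 0.989, 0.001], [0.989, 0.146, 0.0], [0.0, 0.001, -1.0]]
force: [0.6, 0.1, 3.1]
opening: 0.0218
grasp_force: 29.9
```

>>> carry_out --plan '[[[0, 0, 0], [0, 0, 0]], [[0, 0, 0], [0, 0, 0]], [[0, 0, 0], [0, 0, 0]], [[0, 0, 0], [0, 0, 0]], [[0, 0, 0], [0, 0, 0]]]' --grip 1

```text
t: 59.25
eef_pos: [0.5956, 0.0448, 0.0452]
orientation: [[-0.146, 0.989, -0.0], [0.989, 0.146, 0.0], [0.0, -0.0, -1.0]]
force: [0.2, 0.3, 0.3]
opening: 0.0853
grasp_force: 0.0
```

>>> carry_out --plan '[[[0, 0, -0.5], [0, 0, 0]], [[0, 0, -1], [0, 0, 0]], [[0, 0, -1], [0, 0, 0]], [[0, 0, -1], [0, 0, 0]], [[0, 0, -1], [0, 0, 0]]]'

```text
t: 59.75
eef_pos: [0.5953, 0.0448, 0.2269]
orientation: [[-0.146, 0.989, 0.0], [0.989, 0.146, 0.0], [0.0, 0.0, -1.0]]
force: [1.3, -1.3, -1.1]
opening: 0.0853
grasp_force: 0.0
```

>>> carry_out --plan '[[[0, -1, 0], [0, 0, 0]], [[0, -1, 0], [0, 0, 0]], [[0, -1, 0], [0, 0, 0]], [[0, 0, 0], [0, 0, 0]], [[0, 0, 0], [0, 0, 0]]]'

```text
t: 60.25
eef_pos: [0.4767, 0.0272, 0.2258]
orientation: [[-0.146, 0.989, 0.002], [0.989, 0.146, 0.0], [-0.0, 0.002, -1.0]]
force: [-0.1, 0.2, -0.4]
opening: 0.0855
grasp_force: 0.0
```

```bash
python3 - <<'E'
from h import *
for c in("scene","side"):
    d=cam(c)
    for k in("ink_bottle","glue_stick","rubber_stamp","stamp_tin"):print(c,k,[(round(r["p"],2),np.round(r["at"],4).tolist()) for r in manip.spot_point(k,c)])
    if c=="scene":cv2.imwrite("pics/s2.png",cv2.resize(d["img"][120:360,100:420,::-1],None,fx=2.4,fy=2.4))
E
```

```text
scene ink_bottle [(0.92, [0.7875, -0.264, 0.0001]), (0.74, [0.6131, -0.0706, 0.0064]), (0.55, [0.6229, -0.1971, -0.0022]), (0.16, [0.6999, 0.3694, -0.0017])]
scene glue_stick [(0.86, [0.6078, -0.0129, 0.0024])]
scene rubber_stamp [(0.64, [0.5973, 0.0483, 0.0034])]
scene stamp_tin [(0.79, [0.426, -0.2068, -0.0015])]
side ink_bottle [(0.92, [0.7906, -0.2562, 0.0028]), (0.64, [0.6286, -0.2006, 0.0035]), (0.58, [0.6119, -0.0718, 0.0019])]
side glue_stick [(0.67, [0.606, -0.0139, 0.0055])]
side rubber_stamp [(0.62, [0.5985, 0.0454, 0.0005])]
side stamp_tin [(0.68, [0.4219, -0.2076, -0.0])]
```

View pics/s2.png

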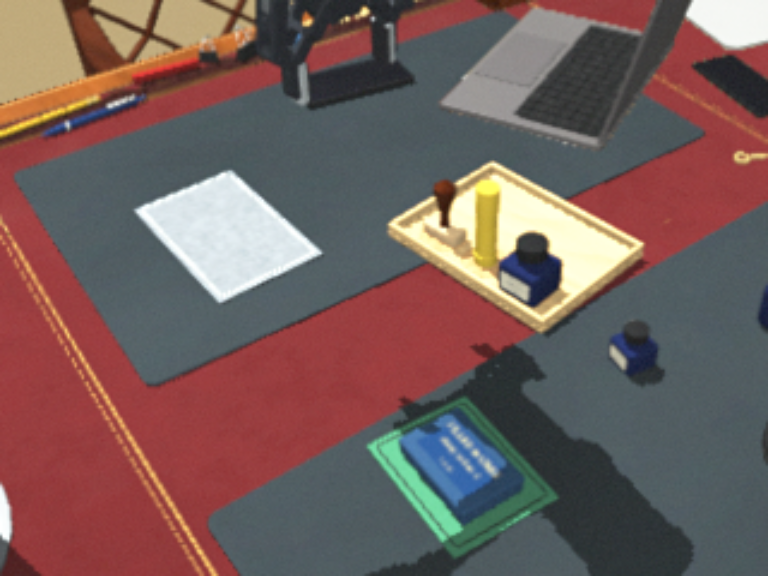

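The stamp (445,215), glue stick (487,222) and bottle (530,268) stand upright in the tray. The tin lies centred on the green mat at (462,462).

```bash
python3 -c "
from bench import manip
print(manip.sign_off())"
```

```text
the job is handed in; nothing more can be done
None
```

The job is handed in: the tin lies flat in the middle of the green mat, about 1 mm off centre, and the ink bottle, glue stick and rubber stamp stand upright again within a few mm of their original spots; the mouse and phone were never approached, and no verdict came back.

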